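# Level the offcut bin, then set and hold a plank for the saw

## Task

This plank is to be sawn off at its pencil line so that the end drops into the offcut bin, but the heap in the bin is in its way. First, leaving the plank where it is, spread the heap out inside the bin so that every offcut lies in one layer, none on top of another; then slide the plank straight out along the block, without lifting it off or letting it tip, until the pencil line is over the block's edge, and finish while still holding its tail down on the block, level and still, ready for the saw. Leave the tin, the jar and the hammer alone.

Things in the scene. Friction and masses are not known exactly. Their poses are not given: they have to be found in the camera images.
- block: fixed dark wooden sawing block, 220 long x 110 wide x 62 mm high. Origin: at its bottom, under the middle of its outer end face (the end next to the bin); +x points outward over the bin, square to that end face, z up. The block runs from x = 0 to x = -220 mm.
- block_edge (a point): middle of the block's upper outer edge (the edge next to the bin), 62 mm above the table: the line on the plank must come over this edge
- plank: loose light wooden plank, 320 long x 60 wide x 22 mm thick, 0.24 to 0.39 kg, lying on top of the block, roughly along it, its front end already standing out a little over the bin and its tail standing out behind the block. Origin: centre of its underside; +x points to the front (bin) end, z up. Front end at x = +160 mm, tail end at x = -160 mm.
- plank_line (a point): middle, on the top face, of the dark 3 mm wide pencil line drawn square across the plank and down its edges, 200 mm from the front end and 120 mm from the tail end (plank x = -40 mm, so behind the plank's balance point: with the line over the block's edge the unheld plank tips into the bin)
- bin: fixed low open wooden bin for offcuts at the block's outer end, 240 (x) x 210 (y) x 45 mm high, walls 6 mm, floor 6 mm thick (inside 228 x 198 mm). Origin: centre of its underside; x points outward from the block as the block's does, and its near wall stands 12 to 25 mm from the block's end.
- offcut1: loose wooden offcut, 40 x 36 x 34 mm (x, y, z), origin at its centre, about 35 g; starts on the bin floor in the heap
- offcut2: loose wooden offcut, 38 x 34 x 34 mm (x, y, z), origin at its centre, about 35 g; starts on the bin floor in the heap
- offcut3: loose wooden offcut, 40 x 34 x 34 mm (x, y, z), origin at its centre, about 35 g; starts on the bin floor in the heap
- offcut4: loose wooden offcut, 36 x 36 x 34 mm (x, y, z), origin at its centre, about 35 g; starts on the bin floor in the heap
- offcut5: loose wooden offcut, 40 x 36 x 34 mm (x, y, z), origin at its centre, about 35 g; starts in the upper layer, on top of the others
- offcut6: loose round offcut of a dowel, 38 mm diameter, 34 mm tall along z, origin at its centre, about 35 g; starts in the upper layer, on top of the others
- tin: bystander: closed round paint tin, 80 mm diameter, 90 mm tall, origin under its centre
- jar: bystander: closed round jar, 60 mm diameter, 75 mm tall, origin under its centre
- hammer: bystander: hammer lying on the table, about 280 mm long along x, beyond the bin's far end
Mind the look-alikes: they are no part of the job. Of the things that look like the block, the largest one is meant.

How it is judged (in metres and radians):
On the way, in this order (a step that is already met when the one before it is completed fails the run):
1. with the plank still where it was (within 30 mm), all six offcuts lie in one layer inside the bin (height (world z) of each of offcut1, offcut2, offcut3, offcut4, offcut5, offcut6 below 0.038 m and x of offcut1 in the frame of bin between -0.114 and 0.114 m and y of offcut1 in the frame of bin between -0.099 and 0.099 m and x of offcut2 in the frame of bin between -0.114 and 0.114 m and y of offcut2 in the frame of bin between -0.099 and 0.099 m and x of offcut3 in the frame of bin between -0.114 and 0.114 m and y of offcut3 in the frame of bin between -0.099 and 0.099 m and x of offcut4 in the frame of bin between -0.114 and 0.114 m and y of offcut4 in the frame of bin between -0.099 and 0.099 m and x of offcut5 in the frame of bin between -0.114 and 0.114 m and y of offcut5 in the frame of bin between -0.099 and 0.099 m and x of offcut6 in the frame of bin between -0.114 and 0.114 m and y of offcut6 in the frame of bin between -0.099 and 0.099 m and distance of plank from where it was at the start of the episode below 0.03 m and linear speed of each of offcut1, offcut2, offcut3, offcut4, offcut5, offcut6 below 0.05 m/s), for 0.2 s.
2. the plank is slid out, lying on the block, with its pencil line over the block's edge (x of plank_line in the frame of block between -0.008 and 0.008 m and angle between plank's own z axis and vertical below 0.06 rad and height (world z) of plank between 0.055 and 0.069 m), for 0.2 s.
At the end, for the whole second after the job is handed in: Pencil line within 8 mm of the block edge; plank straight (0.12 rad, 25 mm sideways), level (0.06 rad), at rest, bearing on the block (over 0.5 N), held by the fingers (over 0.5 N), touching neither bin nor offcuts; all offcuts in one layer in the bin (centres below 38 mm) (all of step 2 and y of plank_line in the frame of block between -0.025 and 0.025 m and angle between the x axis of plank and the x axis of block, either way round below 0.12 rad and contact force between the fingers and plank above 0.5 N and contact force between plank and block above 0.5 N and contact force between plank and bin below 0.1 N and contact force between plank and offcut1 below 0.1 N and contact force between plank and offcut2 below 0.1 N and contact force between plank and offcut3 below 0.1 N and contact force between plank and offcut4 below 0.1 N and contact force between plank and offcut5 below 0.1 N and contact force between plank and offcut6 below 0.1 N and linear speed of plank below 0.02 m/s and linear speed of each of offcut1, offcut2, offcut3, offcut4, offcut5, offcut6 below 0.05 m/s and height (world z) of each of offcut1, offcut2, offcut3, offcut4, offcut5, offcut6 below 0.038 m and x of offcut1 in the frame of bin between -0.114 and 0.114 m and y of offcut1 in the frame of bin between -0.099 and 0.099 m and x of offcut2 in the frame of bin between -0.114 and 0.114 m and y of offcut2 in the frame of bin between -0.099 and 0.099 m and x of offcut3 in the frame of bin between -0.114 and 0.114 m and y of offcut3 in the frame of bin between -0.099 and 0.099 m and x of offcut4 in the frame of bin between -0.114 and 0.114 m and y of offcut4 in the frame of bin between -0.099 and 0.099 m and x of offcut5 in the frame of bin between -0.114 and 0.114 m and y of offcut5 in the frame of bin between -0.099 and 0.099 m and x of offcut6 in the frame of bin between -0.114 and 0.114 m and y of offcut6 in the frame of bin between -0.099 and 0.099 m); the arm keeps its last pose, push and grip.
It fails at once if the plank tips (over 0.2 rad) (angle between plank's own z axis and vertical above 0.2 rad).
It fails at once if the plank is lifted off the block (its middle over 20 mm up) (height (world z) of plank above 0.082 m).
It fails at once if the tin is disturbed (moved over 30 mm) (distance of tin from where it was at the start of the episode above 0.03 m).
It fails at once if the jar is disturbed (moved over 30 mm) (distance of jar from where it was at the start of the episode above 0.03 m).
It fails at once if the hammer is disturbed (moved over 30 mm) (distance of hammer from where it was at the start of the episode above 0.03 m).
It also fails if it takes over 61 s, if anything falls off the work surface, if the arm or the gripper's body presses on something with over 40 N, if the wrist force passes 120 N, or if a joint passes its speed limit or range.

## Robot

A 6-joint arm with a two-finger parallel gripper is mounted at the origin on the work surface. World frame = base frame: x ahead of the robot, y to its left, z up, the work surface at z = 0. Lengths are in m, angles in degrees, forces in N, time in s.
With the tool pointing down it reaches from about 0.4 to 0.825 m from the base axis. Payload 7 kg.
Tool frame: the origin (TCP) lies at the very end of the fingers, on their centre line; the grasp point (between the pads) lies 19 mm behind it (ctrl.tcp_to_grasp is the distance from the TCP to the grasp point, in m); z points along the fingers, y is the direction in which the jaws open and shut (so a half turn about z gives the same grasp; the last joint's range is limited). The gripper opens to 88 mm and grips with 3 to 60 N. Pads are 19 mm wide; open, the fingers measure 130 mm over their backs; the gripper's body (78 mm by 193 mm) begins 47 mm behind the grasp point.
Start: joints at [85.262, 20.546, 0.682, 0, -70.136, -16.507], TCP at [0.245, 0.629, 0.192] pointing down, gripper open.
Joint ranges: [-176.03, 176.03], [-82.01, 121.73], [-58.28, 71.71], [-173.87, 95.51], [-174.79, -0.11], [-173.66, 173.66]. Speed limits (degrees/s): [136.94, 136.94, 172.46, 180, 180, 180].

## Interface

Orientations are given as [roll, pitch, yaw] about the fixed x, y, z axes, in that order (R = Rz(yaw) Ry(pitch) Rx(roll)).
In Python, from plant import ctrl gives the robot as it stands.
- The arm moves only by the tool jog_arm, never from a script. Its argument "commands" is a list of rows, each an object of numbers: "x", "y", "z": the shift along the tool's x, y, z in cm; "roll": the turn about the tool's z in rad. In form: [{"x": .., "y": .., "z": .., "roll": ..}, ...]. A call has 1 to 12 rows; each row shifts and turns the commanded pose from where the row before left it, along the tool's axes as they then stand; what a row does not reach is not made up. A row lasts 1/10 s, in which the tool goes at most 50 mm and 8.59 degrees, less where a joint would pass 70% of its speed; a pose out of reach is approached as far as the arm can. A call is refused whole if a number of a shift passes 5 or a number of a turn 0.15, either way. A call with a gripper value outside its range is refused whole. "gripper" is the finger opening in cm, from 0 to 8.76, set as the call begins (left out, the last holds). The fingers move at their own pace and stop on an object; the grip force is fixed at half the most. Time passes only in rows, so rows that do not move let the fingers close. It gives the time, the measured TCP pose, the force and the opening at its end, in the units of the state.
- ctrl.get_obs(): the state, without advancing time (a new reading comes with each control period).
- ctrl.snapshot(name): name is "side" or "top"; returns a dict with "image" (480x640x3 uint8, red, green, blue), "mtx" (3x3 intrinsics, pixels), "k1" (the pictures are not rectified: a ray, as slopes to the right and down, at radius r is drawn at 1 + k1 r^2 times it, then the intrinsics apply), "position" and "orientation" of the camera in the world. Camera axes: x right, y up, looking along -z (the intrinsics and any distortion apply to the point x, -y, -z); pixel columns grow to the right and rows downward; lengths in m; the calibration is good to about 2 mm. A picture is of the moment at which its call begins. There is no depth.
- ctrl.close_job(): hands the job in, once; it reports no verdict.
Trained networks look in the newest picture that a camera, given by its name, has taken for a name from the list of things; names that differ only in an ending like _2 or _b are one class to them, and where a whole thing is asked for, a point or a joint stands for the part that bears it (a point fixed in the world has none). Each returns a list of dicts, best first, with "confidence" (0 to 1); they miss things now and then, are a little off and sometimes report something else, mostly with a low value. They report only what shows in the picture. A call takes as long as a camera call. They do not tell look-alikes from the thing itself.
- ctrl.search_frame(camera, query): "position" ([column, row] as shares, 0 to 1, of the picture: columns of its width, rows of its height, amid what is visible of it).
- ctrl.regions_of(camera, query): "mask" (480x640 bool, what is visible of it) and "position" ([column, row] as shares, 0 to 1, of the picture: columns of its width, rows of its height, amid what is visible of it).
The state is a dict: "clock": time; "joint_pos": joint angles; "qvel": joint speeds; "tau": joint torques, N m; "tool_pos": TCP position; "orientation": TCP orientation; "force": force on the tool from outside, world axes, zero at the start; "moment": the same for the moment, N m; "opening": finger opening in m.
Only numpy, scipy, OpenCV 4.12 (cv2) and the standard library are available. Lean on these libraries where they do the work, as an engineer would, in place of code of your own. Each camera call takes 0.05 s, during which the arm holds its last target.

## Working session

There is one attempt and no reset: what is moved stays moved. The work goes in short steps, Python scripts to look and compute and a tool call to move; the robot and the scene stay as the last step left them, time stands still between calls to the robot, and variables do not carry over. Pictures are saved under pics/ and viewed, and the job is handed in when it is done.

Besides the shell and the picture viewer there is one more tool, called after "Request:" by a JSON object that holds its "method" and its "body", one argument or row to a line. jog_arm: Moves the arm, as the interface text tells. Its arguments: {"type":"object","properties":{"commands":{"type":"array"},"gripper":{"type":"number"}},"required":["commands"]}

```bash
ls; mkdir -p pics
cat > h.py <<'E'
import numpy as np,cv2
from scipy.spatial.transform import Rotation as R
from plant import ctrl
def snap(n,f=None):
    s=ctrl.snapshot(n)
    if f: cv2.imwrite('pics/'+f,cv2.cvtColor(s['image'],cv2.COLOR_RGB2BGR))
    return s
E
python3 - <<'E'
from h import *
for n in('top','side'):
    s=snap(n,n+'0.png'); print(n,s['mtx'],s['k1'],s['position'],s['orientation'])
o=ctrl.get_obs(); print(o)
E
```

```text
pics
top [[521.95196186   0.         320.51977143]
 [  0.         521.95196186 232.57525559]
 [  0.           0.           1.        ]] -5.4309328314969806e-05 [ 0.49761784 -0.13627086  1.2105849 ] [  3.10740593   0.65931469 -88.85034367]
side [[459.27059961   0.         319.17187958]
 [  0.         459.27059961 241.34096826]
 [  0.           0.           1.        ]] -0.08897535196496466 [0.10876931 0.49493992 0.73096467] [  50.42757036   -1.22101423 -143.71743277]
{'clock': 0.1, 'joint_pos': array([ 8.52633861e+01,  2.05886576e+01,  6.41521058e-01, -1.54792070e-02,
       -7.01368637e+01, -1.65066996e+01]), 'qvel': array([-0.09448038, -0.00940182,  0.10498442,  0.03057057,  0.04768855,
        0.0209165 ]), 'tau': array([-1.35535091e-03, -5.84164846e+01,  2.93754673e+01,  7.01555371e+00,
        1.01751310e-02, -4.63480603e-05]), 'tool_pos': array([0.24444374, 0.62868346, 0.19112753]), 'orientation': array([ 1.79915327e+02, -9.91606480e-03, -2.12485763e+01]), 'force': array([-0.16134171, -0.31035258, -0.36452012]), 'moment': array([-0.04407798,  0.03228516,  0.02913483]), 'opening': 0.08744673962457526}
```

View pics/top0.png

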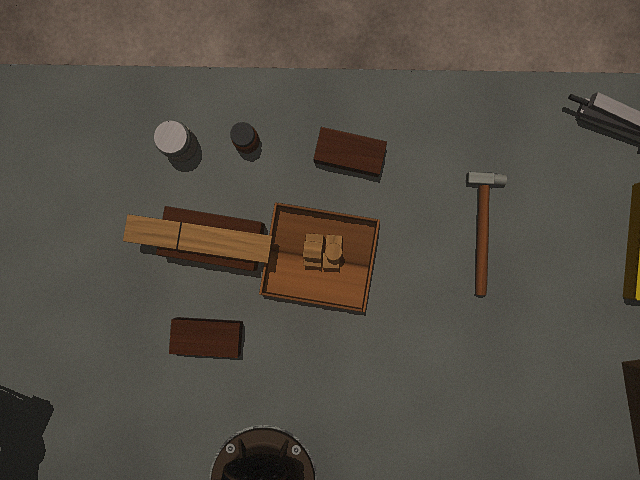

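View pics/side0.png

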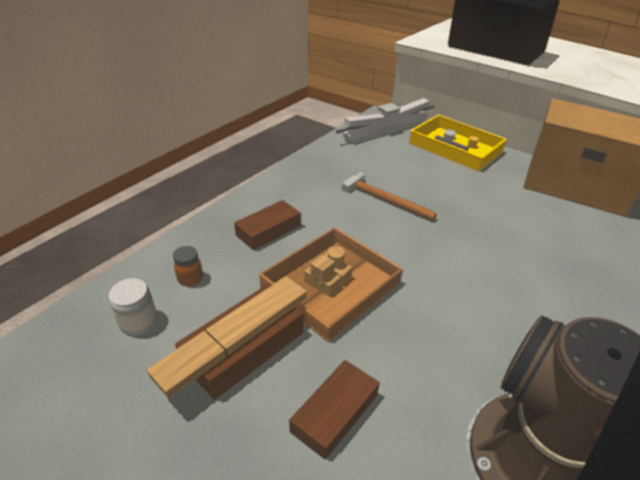

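The top picture shows the plank at about (200,240) lying on the largest dark block at (213,238). The two other dark blocks, at (350,152) and (206,338), are smaller look-alikes. The bin is at (320,258) with the heap at (323,252). The tin is at (172,138), the jar at (245,138) and the hammer at (484,235). Candidates for "block" are therefore these three, and I choose the one under the plank.

```bash
cat >> h.py <<'E'
def cam(s):
    return s['mtx'],s['k1'],np.array(s['position']),R.from_euler('xyz',s['orientation'],degrees=True).as_matrix()
def proj(s,p):
    K,k,c,M=cam(s); q=(np.atleast_2d(p)-c)@M; x=q[:,0]/-q[:,2]; y=-q[:,1]/-q[:,2]; f=1+k*(x*x+y*y)
    return np.c_[K[0,0]*x*f+K[0,2],K[1,1]*y*f+K[1,2]]
def unproj(s,uv,z):
    K,k,c,M=cam(s); uv=np.atleast_2d(np.array(uv,float))
    D=np.array([k,0,0,0]); pn=cv2.undistortPoints(uv.reshape(-1,1,2),K,D).reshape(-1,2)
    d=np.c_[pn[:,0],-pn[:,1],-np.ones(len(pn))]@M.T
    return c+d*((z-c[2])/d[:,2])[:,None]
def big(s,x0,y0,x1,y1,f,sc=4):
    im=cv2.cvtColor(s['image'][y0:y1,x0:x1],cv2.COLOR_RGB2BGR); cv2.imwrite('pics/'+f,cv2.resize(im,None,fx=sc,fy=sc,interpolation=cv2.INTER_CUBIC))
E
python3 - <<'E'
from h import *
import pickle
s=snap('top'); pickle.dump(s,open('top.pkl','wb')); big(s,115,195,315,315,'c1.png',4); big(s,255,195,390,325,'c2.png',4)
for q in ['plank','block','bin','offcut1','offcut6','tin','jar','hammer','plank_line']:
    for r in ctrl.search_frame('top',q): 
        p=np.array(r['position'])*[640,480]; print(q,round(r['confidence'],2),p.round(1),unproj(s,p,0.03)[0].round(3))
s=snap('side'); pickle.dump(s,open('side.pkl','wb'));big(s,250,220,410,340,'c3.png',5)
E
```

```text
plank 0.8 [197.1 238. ] [0.544 0.158 0.03 ]
block 0.85 [214.2 224.2] [0.576 0.121 0.03 ]
block 0.62 [204.9 338.8] [0.318 0.133 0.03 ]
block 0.62 [349.5 150.9] [ 0.749 -0.184  0.03 ]
block 0.56 [480.  221.4] [ 0.594 -0.481  0.03 ]
block 0.26 [197.3 237.9] [0.544 0.158 0.03 ]
bin 0.8 [319.  264.6] [ 0.489 -0.119  0.03 ]
bin 0.49 [313.2 238.7] [ 0.547 -0.105  0.03 ]
bin 0.33 [480.7 220.9] [ 0.595 -0.483  0.03 ]
offcut1 0.71 [312.  259.6] [ 0.5   -0.103  0.03 ]
offcut1 0.69 [329.5 264.6] [ 0.489 -0.143  0.03 ]
offcut1 0.63 [338.2 252.5] [ 0.517 -0.162  0.03 ]
offcut1 0.59 [312.3 251.3] [ 0.519 -0.104  0.03 ]
offcut1 0.55 [333.5 238.7] [ 0.548 -0.151  0.03 ]
offcut6 0.71 [312.  259.6] [ 0.5   -0.103  0.03 ]
offcut6 0.69 [329.5 264.6] [ 0.489 -0.143  0.03 ]
offcut6 0.63 [338.2 252.5] [ 0.517 -0.162  0.03 ]
offcut6 0.59 [312.3 251.3] [ 0.519 -0.104  0.03 ]
offcut6 0.55 [333.5 238.7] [ 0.548 -0.151  0.03 ]
tin 0.65 [174.4 141.4] [0.764 0.218 0.03 ]
jar 0.82 [245.3 135.4] [0.781 0.055 0.03 ]
hammer 0.66 [479.1 221.1] [ 0.594 -0.479  0.03 ]
plank_line 0.97 [199.5 238.5] [0.543 0.153 0.03 ]
```

View pics/c1.png

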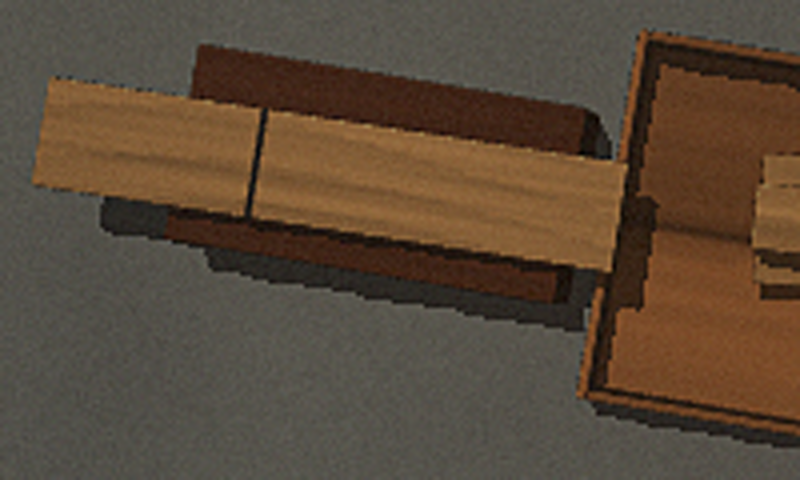

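View pics/c2.png

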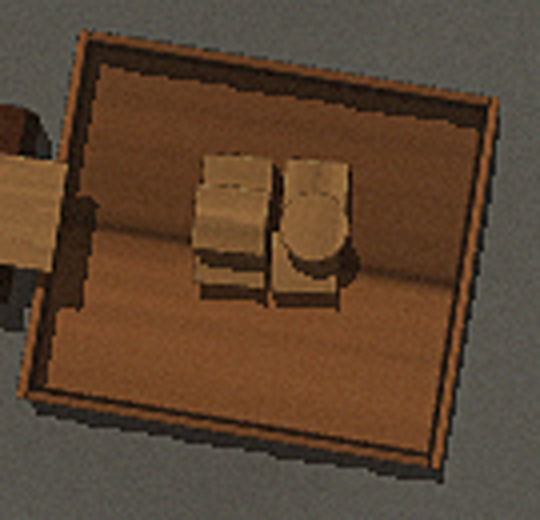

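View pics/c3.png

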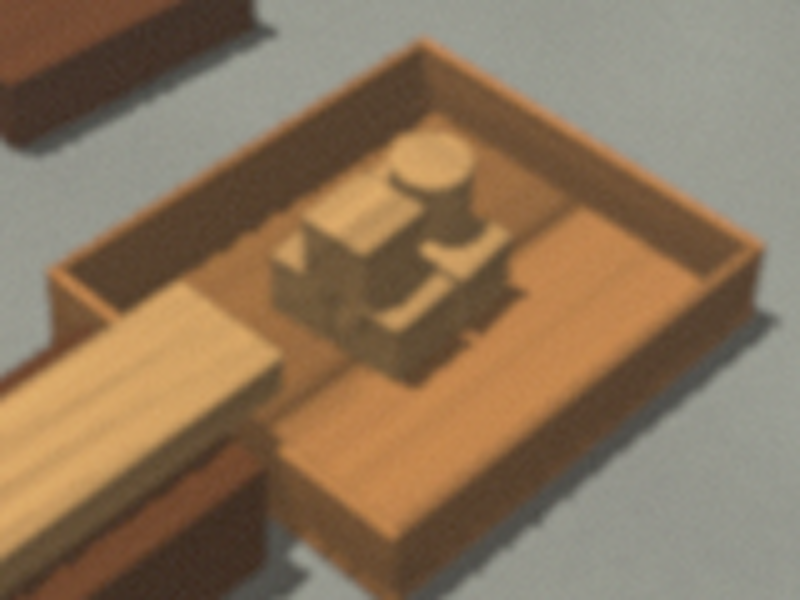

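The crops show offcut5 at about (312,250) and the dowel at about (333,252), each bridging a pair in the lower 2x2 layer. The line is across the plank at (179,236). Next I measure poses from the corners.

```bash
cat > m.py <<'E'
from h import *
import pickle
s=pickle.load(open('top.pkl','rb')); s2=pickle.load(open('side.pkl','rb'))
c1=lambda p:(np.array(p,float)+.5)/4-.5+[115,195]
c2=lambda p:(np.array(p,float)+.5)/4-.5+[255,195]
c3=lambda p:(np.array(p,float)+.5)/5-.5+[250,220]
def rep(n,P,z,sk=s):
    w=unproj(sk,P,z); print(n,w[:,:2].round(4).tolist()); 
    d=np.linalg.norm(np.roll(w,-1,0)-w,axis=1); print('  sides',d.round(4),'ctr',w.mean(0).round(4)); return w
pl=rep('plank',c1([(50,77),(627,162),(610,271),(33,185)]),.084)
ln=rep('line',c1([(265,110),(249,217)]),.084)
bl=rep('block',c1([(198,45),(588,108),(557,300),(165,238)]),.062)
bn=rep('bin',c2([(82,32),(498,98),(440,468),(22,397)]),.045)
def ang(v): return np.degrees(np.arctan2(v[1],v[0]))
print('ang plank',ang(pl[1]-pl[0]),ang(pl[2]-pl[3]),'block',ang(bl[1]-bl[0]),ang(bl[2]-bl[3]),'bin',ang(bn[1]-bn[0]),ang(bn[2]-bn[3]),ang(bn[0]-bn[3])-90,ang(bn[1]-bn[2])-90)
rep('off5 top',c2([(198,184),(269,187),(266,251),(194,248)]),.074)
rep('dowel',c2([(283,228),(314,195),(346,228),(314,262)]),.074)
rep('lower UL',c2([(204,153),(272,155)]),.04); rep('lower UR',c2([(285,157),(350,161)]),.04); rep('lower bottom',c2([(195,282),(264,287),(273,290),(340,293)]),.04)
# side cross-check
rep('side dowel',c3([(432,162)]),.074,s2); rep('side off5',c3([(363,213)]),.074,s2)
rep('side plank front',c3([(185,287),(280,357)]),.084,s2)
E
python3 m.py
```

```text
plank [[0.5911, 0.2994], [0.5509, -0.0159], [0.4919, -0.0082], [0.5321, 0.3063]]
  sides [0.3178 0.0595 0.317  0.0593] ctr [0.5415 0.1454 0.084 ]
line [[0.5753, 0.1815], [0.5171, 0.1882]]
  sides [0.0586 0.0586] ctr [0.5462 0.1848 0.084 ]
block [[0.6122, 0.2262], [0.5814, 0.0088], [0.4753, 0.0231], [0.505, 0.2406]]
  sides [0.2196 0.1071 0.2195 0.1082] ctr [0.5435 0.1247 0.062 ]
bin [[0.626, -0.0183], [0.5933, -0.2521], [0.3871, -0.2228], [0.4214, 0.0101]]
  sides [0.236  0.2082 0.2354 0.2065] ctr [ 0.5069 -0.1208  0.045 ]
ang plank -97.25660205274862 -97.29500689538645 block -98.07723249001761 -97.7830693754711 bin -97.96199218773339 -98.38101420332349 -97.89143040917094 -98.06449357313996
off5 top [[0.5408, -0.0866], [0.5399, -0.1253], [0.5051, -0.1244], [0.5059, -0.0852]]
  sides [0.0387 0.0349 0.0392 0.0349] ctr [ 0.5229 -0.1053  0.074 ]
dowel [[0.5177, -0.1334], [0.536, -0.1499], [0.5184, -0.1676], [0.4996, -0.1506]]
  sides [0.0246 0.025  0.0254 0.025 ] ctr [ 0.518  -0.1504  0.074 ]
lower UL [[0.5596, -0.0881], [0.5592, -0.1263]]
  sides [0.0382 0.0382] ctr [ 0.5594 -0.1072  0.04  ]
lower UR [[0.5582, -0.1336], [0.5567, -0.1701]]
  sides [0.0365 0.0365] ctr [ 0.5574 -0.1519  0.04  ]
lower bottom [[0.4872, -0.0846], [0.4851, -0.1233], [0.4836, -0.1284], [0.4827, -0.1658]]
  sides [0.0387 0.0053 0.0375 0.0814] ctr [ 0.4846 -0.1255  0.04  ]
side dowel [[0.5172, -0.1473]]
  sides [0.] ctr [ 0.5172 -0.1473  0.074 ]
side off5 [[0.5216, -0.102]]
  sides [0.] ctr [ 0.5216 -0.102   0.074 ]
side plank front [[0.5461, -0.013], [0.4918, -0.0052]]
  sides [0.0549 0.0549] ctr [ 0.519  -0.0091  0.084 ]
```

Measured sizes match the given ones (plank 318x59, block 220x108, bin 236x208), and the block yaw is about -98°. The line has to travel about 170 mm. Next I go above offcut5 at (0.522,-0.104), yaw about -91°.

Request:
{"method": "jog_arm", "body": {
  "commands": [
    {"x": 2.6, "y": 2.9},
    {"x": 2.6, "y": 2.9},
    {"x": 2.6, "y": 2.9},
    {"x": 2.6, "y": 2.9},
    {"x": 2.6, "y": 2.9},
    {"x": 2.6, "y": 2.9},
    {"x": 2.6, "y": 2.9},
    {"x": 2.6, "y": 2.9},
    {"x": 2.6, "y": 2.9},
    {"x": 2.6, "y": 2.9},
    {"x": 2.6, "y": 2.9},
    {"x": 2.6, "y": 2.9}
  ],
  "gripper": 6.5
}}

```text
validation failed for argument at $.co...
```

Request:
{"method": "jog_arm", "body": {
  "commands": [
    {"roll": 0.14},
    {"roll": 0.14},
    {"roll": 0.14},
    {"roll": 0.14},
    {"roll": 0.14},
    {"roll": 0.14},
    {"roll": 0.14},
    {"roll": 0.14},
    {"roll": 0.1},
    {},
    {}
  ]
}}

```text
validation failed for argument at $.co...
```

Request:
{"method": "jog_arm", "body": {
  "commands": [
    {"x": 2.6, "y": 2.9, "z": 0, "roll": 0},
    {"x": 2.6, "y": 2.9, "z": 0, "roll": 0},
    {"x": 2.6, "y": 2.9, "z": 0, "roll": 0},
    {"x": 2.6, "y": 2.9, "z": 0, "roll": 0},
    {"x": 2.6, "y": 2.9, "z": 0, "roll": 0},
    {"x": 2.6, "y": 2.9, "z": 0, "roll": 0},
    {"x": 2.6, "y": 2.9, "z": 0, "roll": 0},
    {"x": 2.6, "y": 2.9, "z": 0, "roll": 0},
    {"x": 2.6, "y": 2.9, "z": 0, "roll": 0},
    {"x": 2.6, "y": 2.9, "z": 0, "roll": 0},
    {"x": 2.6, "y": 2.9, "z": 0, "roll": 0},
    {"x": 2.6, "y": 2.9, "z": 0, "roll": 0}
  ],
  "gripper": 6.5
}}

```text
clock: 1.85
tool_pos: [0.4096, 0.1903, 0.1924]
orientation: [-179.9, -0.0, -21.2]
force: [0.5, 0.7, -0.4]
opening: 0.0648
```

Request:
{"method": "jog_arm", "body": {
  "commands": [
    {"x": 0, "y": 0, "z": 0, "roll": 0.14},
    {"x": 0, "y": 0, "z": 0, "roll": 0.14},
    {"x": 0, "y": 0, "z": 0, "roll": 0.14},
    {"x": 0, "y": 0, "z": 0, "roll": 0.14},
    {"x": 0, "y": 0, "z": 0, "roll": 0.14},
    {"x": 0, "y": 0, "z": 0, "roll": 0.14},
    {"x": 0, "y": 0, "z": 0, "roll": 0.14},
    {"x": 0, "y": 0, "z": 0, "roll": 0.14},
    {"x": 0, "y": 0, "z": 0, "roll": 0.1},
    {"x": 0, "y": 0, "z": 0, "roll": 0}
  ]
}}

```text
clock: 2.85
tool_pos: [0.4093, 0.1917, 0.1921]
orientation: [-180.0, 0.0, -91.2]
force: [-0.2, 0.0, -0.3]
opening: 0.065
```

```bash
cat >> h.py <<'E'
def togo(x,y,z):
    o=ctrl.get_obs(); M=R.from_euler('xyz',o['orientation'],degrees=True).as_matrix()
    d=M.T@(np.array([x,y,z])-o['tool_pos'])*100
    print('tool',o['tool_pos'].round(4),'rpy',o['orientation'].round(2),'shift cm',d.round(2),'F',o['force'].round(1),'op',round(o['opening'],4),'t',round(o['clock'],2),'J',o['joint_pos'].round(0)); return d
E
python3 -c "
from h import *
togo(.522,-.104,.046)"
```

```text
tool [0.4093 0.1917 0.1921] rpy [-1.7999e+02  2.0000e-02 -9.1230e+01] shift cm [ 29.33 -11.9   14.61] F [-0.2  0.  -0.3] op 0.065 t 2.85 J [ 50.  -1. -26.  -0. -65. -51.]
```

Request:
{"method": "jog_arm", "body": {
  "commands": [
    {"x": 3.26, "y": -1.32, "z": 0, "roll": 0},
    {"x": 3.26, "y": -1.32, "z": 0, "roll": 0},
    {"x": 3.26, "y": -1.32, "z": 0, "roll": 0},
    {"x": 3.26, "y": -1.32, "z": 0, "roll": 0},
    {"x": 3.26, "y": -1.32, "z": 0, "roll": 0},
    {"x": 3.26, "y": -1.32, "z": 0, "roll": 0},
    {"x": 3.26, "y": -1.32, "z": 0, "roll": 0},
    {"x": 3.26, "y": -1.32, "z": 0, "roll": 0},
    {"x": 3.26, "y": -1.32, "z": 0, "roll": 0},
    {"x": 0, "y": 0, "z": 0, "roll": 0},
    {"x": 0, "y": 0, "z": 0, "roll": 0}
  ]
}}

```text
clock: 3.95
tool_pos: [0.5221, -0.1048, 0.1916]
orientation: [180.0, 0.0, -91.1]
force: [0.2, -0.5, 0.2]
opening: 0.0652
```

```bash
python3 -c "
from h import *
togo(.522,-.104,.046)
s=snap('side'); big(s,250,180,410,300,'d1.png',5)"
```

```text
tool [ 0.5221 -0.1048  0.1916] rpy [179.96   0.   -91.13] shift cm [-0.08 -0.   14.56] F [ 0.2 -0.5  0.2] op 0.0652 t 3.95 J [ 10.   7. -17.  -0. -66. -11.]
```

View pics/d1.png

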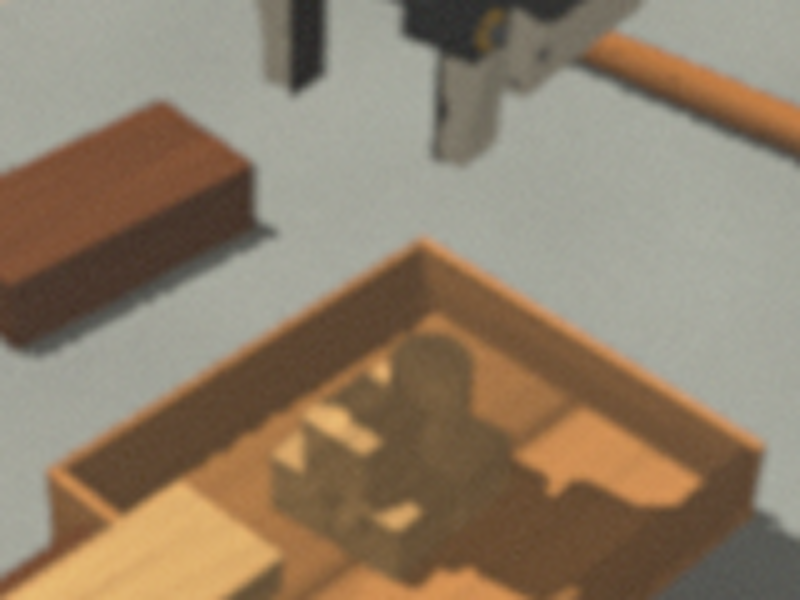

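The fingers straddle offcut5's long sides, clear of the dowel and above the heap. Descending and gripping.

Request:
{"method": "jog_arm", "body": {
  "commands": [
    {"x": 0, "y": 0, "z": 3, "roll": 0},
    {"x": 0, "y": 0, "z": 3, "roll": 0},
    {"x": 0, "y": 0, "z": 3, "roll": 0},
    {"x": 0, "y": 0, "z": 2.5, "roll": 0},
    {"x": 0, "y": 0, "z": 1.5, "roll": 0},
    {"x": 0, "y": 0, "z": 1, "roll": 0},
    {"x": 0, "y": 0, "z": 0.5, "roll": 0},
    {"x": 0, "y": 0, "z": 0, "roll": 0},
    {"x": 0, "y": 0, "z": 0, "roll": 0}
  ]
}}

```text
clock: 4.9
tool_pos: [0.5228, -0.1038, 0.0478]
orientation: [-179.9, 0.0, -91.1]
force: [-0.2, -1.1, 0.5]
opening: 0.0654
```

Request:
{"method": "jog_arm", "body": {
  "commands": [
    {"x": 0, "y": 0, "z": 0, "roll": 0},
    {"x": 0, "y": 0, "z": 0, "roll": 0},
    {"x": 0, "y": 0, "z": 0, "roll": 0},
    {"x": 0, "y": 0, "z": 0, "roll": 0},
    {"x": 0, "y": 0, "z": 0, "roll": 0},
    {"x": 0, "y": 0, "z": 0, "roll": 0},
    {"x": 0, "y": 0, "z": 0, "roll": 0}
  ],
  "gripper": 2.5
}}

```text
clock: 5.6
tool_pos: [0.5222, -0.1041, 0.0469]
orientation: [180.0, -0.0, -91.1]
force: [-0.2, -0.5, -0.2]
opening: 0.0252
```

```bash
python3 -c "
from h import *
s=snap('side'); big(s,250,200,410,320,'d2.png',5)
s=snap('top'); big(s,255,195,390,325,'d3.png',4)"
```

```text
(no output)
```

View pics/d2.png

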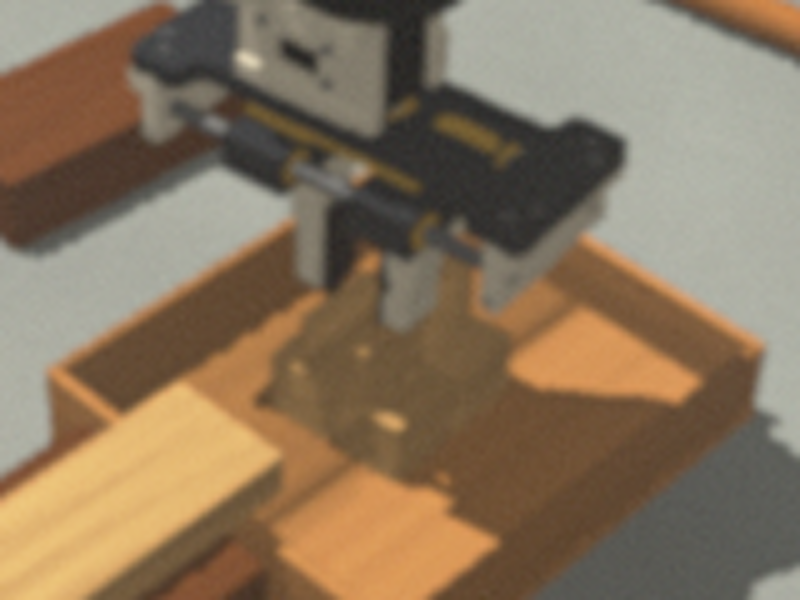

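View pics/d3.png

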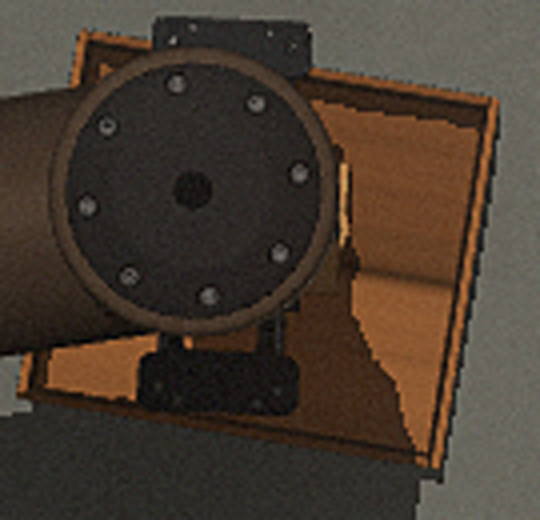

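The picture doesn't show the offcut between the fingers, and the opening (25 mm) says the grip missed. I open, rise and look again.

Request:
{"method": "jog_arm", "body": {
  "commands": [
    {"x": 0, "y": 0, "z": 0, "roll": 0},
    {"x": 0, "y": 0, "z": 0, "roll": 0},
    {"x": 0, "y": 0, "z": 0, "roll": 0},
    {"x": 0, "y": 0, "z": -2, "roll": 0},
    {"x": 0, "y": 0, "z": -3, "roll": 0},
    {"x": 0, "y": 0, "z": -4, "roll": 0},
    {"x": 0, "y": 0, "z": -4, "roll": 0},
    {"x": 0, "y": 0, "z": -4, "roll": 0},
    {"x": -3, "y": -4, "z": 0, "roll": 0},
    {"x": -3, "y": -4, "z": 0, "roll": 0},
    {"x": -3, "y": -4, "z": 0, "roll": 0}
  ],
  "gripper": 6.5
}}

```text
clock: 6.8
tool_pos: [0.6453, -0.0155, 0.218]
orientation: [-179.9, 0.0, -91.2]
force: [1.3, -0.6, 0.1]
opening: 0.0647
```

```bash
python3 -c "
from h import *
s=snap('side'); big(s,250,200,410,320,'d4.png',5)
s=snap('top'); big(s,255,195,390,325,'d5.png',4)
togo(.522,-.104,.046)"
```

```text
tool [ 0.6473 -0.0134  0.2148] rpy [ 1.7992e+02 -2.0000e-02 -9.1010e+01] shift cm [ 9.27 12.35 16.9 ] F [-1.7 -0.1 -1.5] op 0.0654 t 6.9 J [ 16.  17.  -1.  -0. -72. -17.]
```

View pics/d4.png

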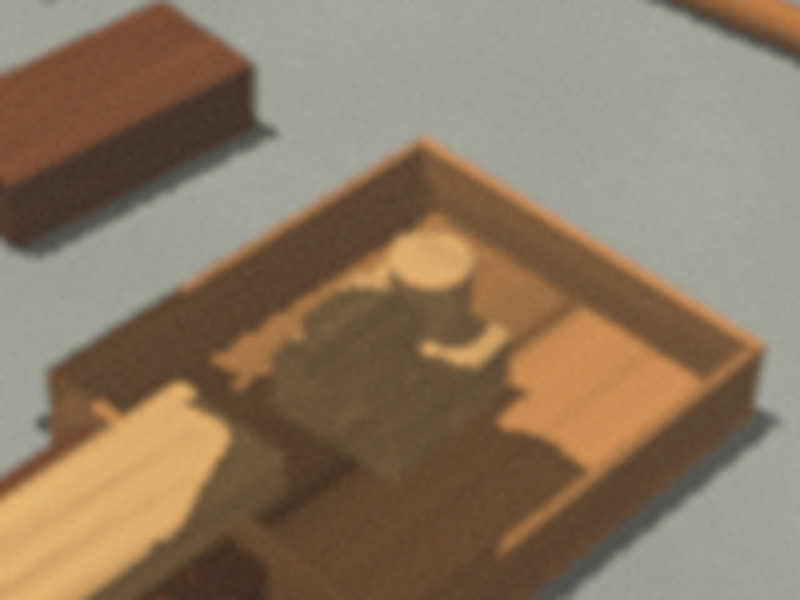

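View pics/d5.png

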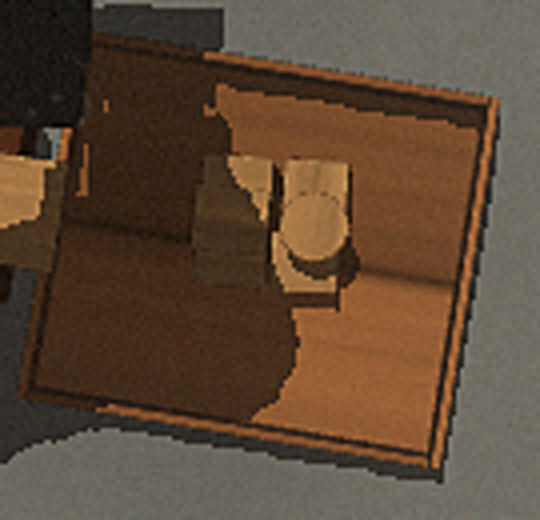

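```bash
python3 -c "
from h import *
import pickle
s0=pickle.load(open('side.pkl','rb'))
print(proj(s0,[[.522+.0125,-.104,.047],[.522-.0125,-.104,.047]]), (np.array([[317,285],[405,325]])/5+[250,200]))
for f in('d4','d5'):
    im=cv2.imread('pics/'+f+'.png').astype(float)/255; cv2.imwrite('pics/'+f+'g.png',np.clip(im*2.5,0,1)**.7*255)"
```

```text
[[317.64676177 268.46693683]
 [326.96306713 273.28674814]] [[313.4 257. ]
 [331.  265. ]][ WARN:0@0.533] global loadsave.cpp:1063 imwrite_ Unsupported depth image for selected encoder is fallbacked to CV_8U.
```

View pics/d4g.png

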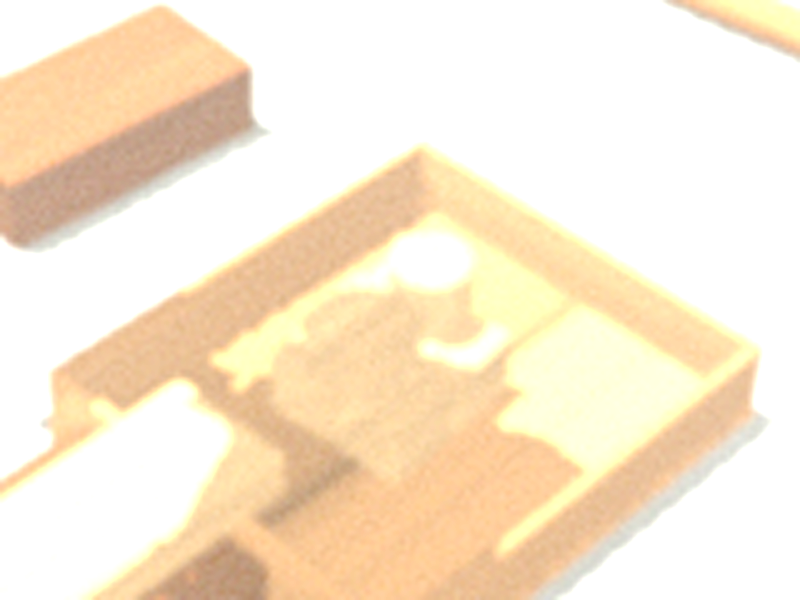

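View pics/d5g.png

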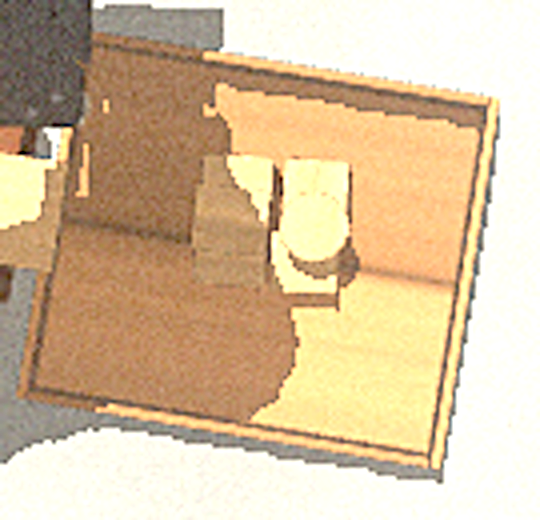

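```bash
python3 -c "
from h import *
s=snap('side')
o=ctrl.get_obs();M=R.from_euler('xyz',o['orientation'],degrees=True).as_matrix();t=o['tool_pos']
pts=[t+M@np.array(v) for v in([0,0,0],[0,.0327,0],[0,-.0327,0],[0,.0537,0],[0,-.0537,0])]
im=s['image'].copy()
for p in proj(s,pts): cv2.circle(im,tuple(int(round(a)) for a in p),1,(255,0,0),-1)
s['image']=im; big(s,200,120,360,240,'e1.png',5);print(proj(s,pts))
s=snap('top');im=s['image'].copy()
for p in proj(s,pts): cv2.circle(im,tuple(int(round(a)) for a in p),1,(255,0,0),-1)
s['image']=im; big(s,200,120,360,240,'e2.png',5);print(proj(s,pts))
"
```

```text
[[246.02450885 206.05415804]
 [258.35057451 212.23882471]
 [234.14117256 200.09141127]
 [266.50849822 216.33197712]
 [226.73470465 196.37492842]]
[[264.80436929 182.74749041]
 [264.04916385 199.65397071]
 [265.55681913 165.90284622]
 [263.56270954 210.54410596]
 [266.0385976  155.11763705]]
```

View pics/e1.png

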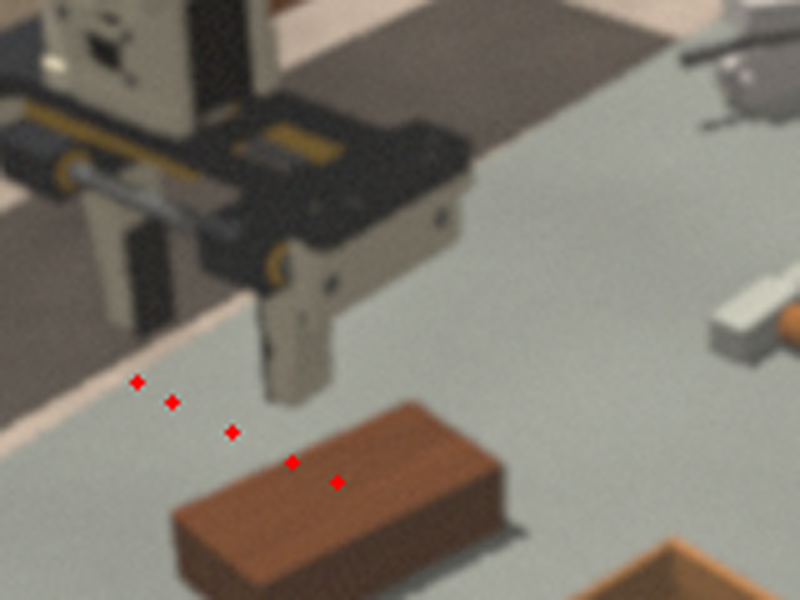

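View pics/e2.png

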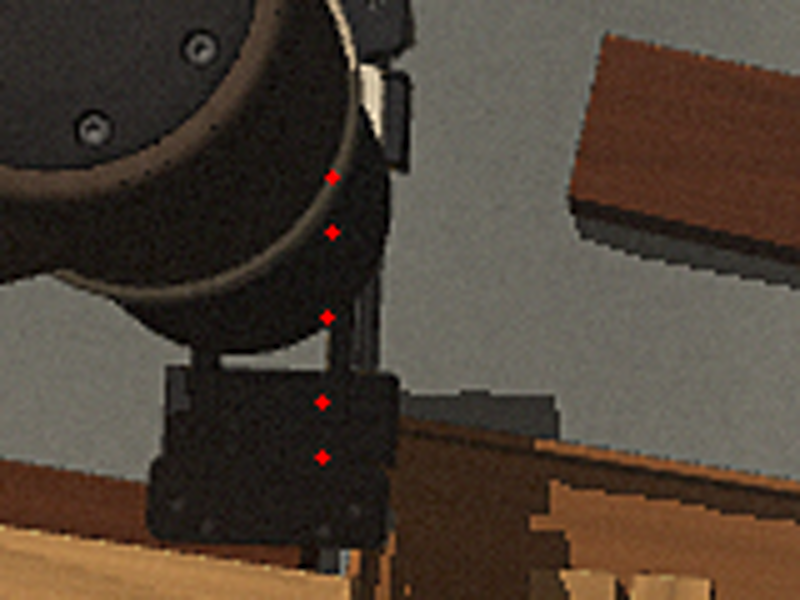

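The projected TCP points fall about 13 px below the visible fingertips in the side picture, so the fingers are really higher than the reported TCP. I'll measure this offset.

```bash
python3 -c "
from h import *
import pickle
s=snap('side');pickle.dump(s,open('side_e.pkl','wb')); big(s,210,160,290,220,'e3.png',10)
o=ctrl.get_obs();print(o['tool_pos'],o['orientation'],o['opening'],o['joint_pos'])
im=cv2.imread('pics/d2.png')[200:400,200:500]; cv2.imwrite('pics/d2z.png',cv2.resize(im,None,fx=2.5,fy=2.5))
im=cv2.imread('pics/d1.png')[0:200,220:520]; cv2.imwrite('pics/d1z.png',cv2.resize(im,None,fx=2.5,fy=2.5))
"
```

```text
[ 0.64362863 -0.01635551  0.21617678] [ 1.79915041e+02 -2.16215769e-02 -9.11259505e+01] 0.06490308358545047 [ 1.58731741e+01  1.69194870e+01 -1.37549049e+00 -4.38079819e-03
 -7.17925908e+01 -1.69977686e+01]
```

View pics/e3.png

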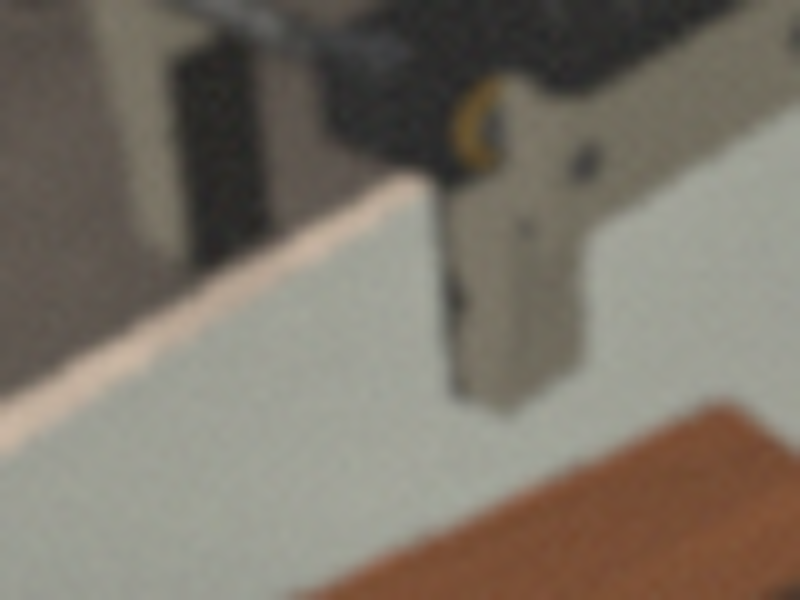

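View pics/d2z.png

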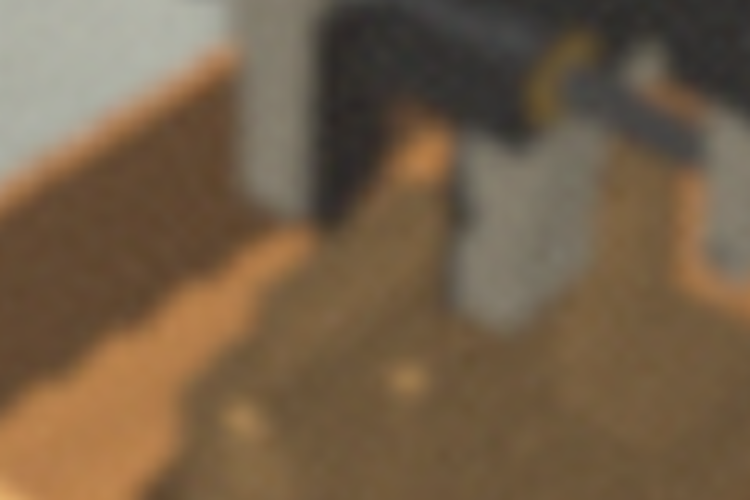

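View pics/d1z.png

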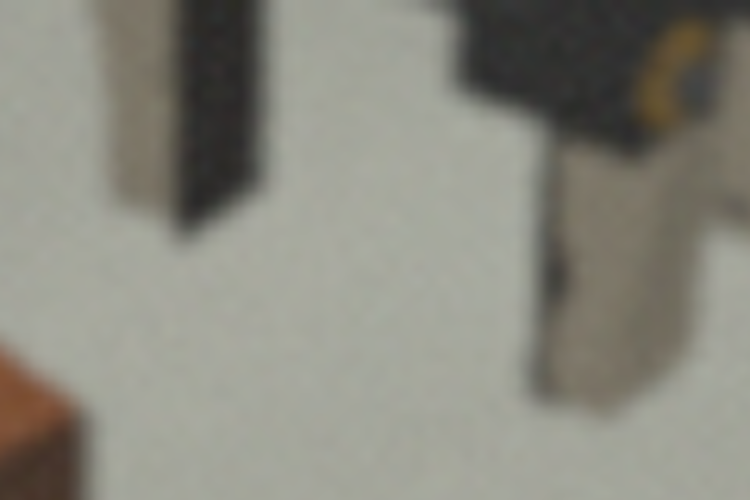

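```bash
cat > fit.py <<'E'
from h import *
import pickle
from scipy.optimize import least_squares
s=pickle.load(open('side_e.pkl','rb'))
D=[([.6440,-.0160,.2160],-91.1,.065,[(229.4,186.9),(255.5,200),(261,201.5),(268.5,196.5)]),
([.5221,-.1048,.1916],-91.1,.065,[(308.4,198.8),(337.2,212),(342.4,213.2),(348.8,208)]),
([.5222,-.1041,.0469],-91.1,.0252,[(315.6,257.2),(326.4,264.4),(330,266.4),(336.8,261.6)])]
def pts(t,yaw,op,off,th,w):
    M=R.from_euler('xyz',[180,0,yaw],degrees=True).as_matrix()
    L=np.array([[-w,-op/2,0],[-w,op/2,0],[-w,op/2+th,0],[w,op/2+th,0]])
    return (L+off)@M.T+t
def f(p,sep=False):
    r=[proj(s,pts(np.array(t),y,o,p[:3],p[3],p[4]))-np.array(q) for t,y,o,q in D]
    return np.array(r) if sep else np.ravel(r)
r=least_squares(f,[0,0,-.02,.012,.0095]); print((r.x*1000).round(1)); print(f(r.x,1).round(1))
E
python3 fit.py
```

```text
[  1.1   2.1 -35.5  13.1  10.9]
[[[ 1.1 -0.1]
  [-0.3 -1.1]
  [-0.6 -0. ]
  [-0.  -0.2]]

 [[ 0.9  0. ]
  [-0.7 -0.8]
  [-0.2  0.6]
  [ 0.1  0.5]]

 [[ 0.3  1.8]
  [-1.  -0.4]
  [ 0.5  0.2]
  [-0.2 -0.4]]]
```

The fit gives real fingertips about 35 mm above the reported TCP (residuals about 1 px, sideways within 2 mm). That also explains why the jaws shut just above the offcut (82 mm against its 74 mm top). I correct for it: real z = reported z + 35 mm.

```bash
python3 -c "
from h import *
togo(.523,-.104,.0115)"
```

```text
tool [ 0.6436 -0.0164  0.2162] rpy [ 1.7992e+02 -2.0000e-02 -9.1130e+01] shift cm [ 8.99 11.86 20.49] F [0.2 0.3 0.5] op 0.0649 t 7.05 J [ 16.  17.  -1.  -0. -72. -17.]
```

Request:
{"method": "jog_arm", "body": {
  "commands": [
    {"x": 3, "y": 4, "z": 0, "roll": 0},
    {"x": 3, "y": 4, "z": 0, "roll": 0},
    {"x": 3, "y": 4, "z": 0, "roll": 0},
    {"x": 0, "y": -0.1, "z": 4, "roll": 0},
    {"x": 0, "y": 0, "z": 4, "roll": 0},
    {"x": 0, "y": 0, "z": 4, "roll": 0},
    {"x": 0, "y": 0, "z": 3, "roll": 0},
    {"x": 0, "y": 0, "z": 1.5, "roll": 0},
    {"x": 0, "y": 0, "z": 0.5, "roll": 0},
    {"x": 0, "y": 0, "z": 0, "roll": 0},
    {"x": 0, "y": 0, "z": 0, "roll": 0}
  ]
}}

```text
clock: 8.15
tool_pos: [0.5238, -0.1042, 0.0483]
orientation: [-179.9, 0.0, -91.2]
force: [-0.2, 0.3, 0.1]
opening: 0.0651
```

```bash
python3 -c "
from h import *
togo(.523,-.104,.0115)
s=snap('side'); big(s,250,200,410,320,'f1.png',5)"
```

```text
tool [ 0.5238 -0.1042  0.0483] rpy [-1.7988e+02  1.0000e-02 -9.1150e+01] shift cm [-0.02  0.09  3.68] F [-0.2  0.3  0.1] op 0.0651 t 8.15 J [ 10.  15. -28.   0. -47. -11.]
```

View pics/f1.png

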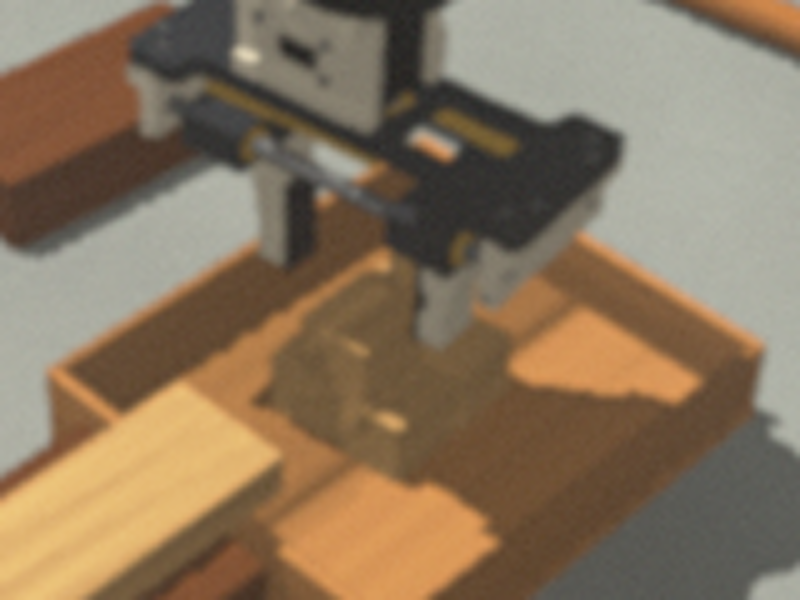

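The fingers straddle offcut5 with tips just above it, and the near finger is at crop (440,330). Descending 3.6 cm and gripping.

Request:
{"method": "jog_arm", "body": {
  "commands": [
    {"x": 0, "y": 0.1, "z": 1, "roll": 0},
    {"x": 0, "y": 0, "z": 1, "roll": 0},
    {"x": 0, "y": 0, "z": 0.8, "roll": 0},
    {"x": 0, "y": 0, "z": 0.4, "roll": 0},
    {"x": 0, "y": 0, "z": 0, "roll": 0}
  ]
}}

```text
clock: 8.7
tool_pos: [0.5216, -0.1041, 0.014]
orientation: [179.9, -0.0, -91.1]
force: [-0.6, 0.4, -0.3]
opening: 0.065
```

Request:
{"method": "jog_arm", "body": {
  "commands": [
    {"x": 0, "y": 0, "z": 0.2, "roll": 0},
    {"x": 0, "y": 0, "z": 0.1, "roll": 0},
    {"x": 0, "y": 0, "z": 0, "roll": 0}
  ]
}}

```text
clock: 9.0
tool_pos: [0.5223, -0.104, 0.012]
orientation: [-180.0, 0.0, -91.1]
force: [-0.2, -0.9, 0.4]
opening: 0.0649
```

Request:
{"method": "jog_arm", "body": {
  "commands": [
    {"x": 0, "y": 0, "z": 0, "roll": 0},
    {"x": 0, "y": 0, "z": 0, "roll": 0},
    {"x": 0, "y": 0, "z": 0, "roll": 0},
    {"x": 0, "y": 0, "z": 0, "roll": 0},
    {"x": 0, "y": 0, "z": 0, "roll": 0},
    {"x": 0, "y": 0, "z": 0, "roll": 0}
  ],
  "gripper": 2.5
}}

```text
clock: 9.6
tool_pos: [0.5222, -0.104, 0.012]
orientation: [-180.0, -0.0, -91.1]
force: [-0.3, 1.1, 0.8]
opening: 0.0366
```

Grip holds (36.6 mm against the 36 mm side). Lifting and carrying it to the bin's far side (bin x 84, y +45 mm).

Request:
{"method": "jog_arm", "body": {
  "commands": [
    {"x": 0, "y": 0, "z": -1, "roll": 0},
    {"x": 0, "y": 0, "z": -2, "roll": 0},
    {"x": 0, "y": 0, "z": -2, "roll": 0},
    {"x": 0, "y": 0, "z": -1, "roll": 0},
    {"x": 0, "y": 0, "z": 0, "roll": 0},
    {"x": 2, "y": -0.4, "z": 0, "roll": 0},
    {"x": 3, "y": -0.6, "z": 0, "roll": 0},
    {"x": 3, "y": -0.6, "z": 0, "roll": 0},
    {"x": 2, "y": -0.4, "z": 0, "roll": 0},
    {"x": 0.6, "y": 0, "z": 0, "roll": 0},
    {"x": 0, "y": 0, "z": 0, "roll": 0}
  ]
}}

```text
clock: 10.7
tool_pos: [0.5392, -0.2109, 0.0709]
orientation: [179.9, 0.0, -91.2]
force: [-0.1, 0.7, -0.4]
opening: 0.0364
```

```bash
python3 -c "
from h import *
togo(.5398,-.2103,-.021)
s=snap('side'); big(s,250,180,410,300,'f2.png',5)"
```

```text
tool [ 0.5392 -0.2109  0.0709] rpy [ 1.799e+02  2.000e-02 -9.125e+01] shift cm [-0.06 -0.07  9.19] F [-0.1  0.7 -0.4] op 0.0364 t 10.7 J [ -2.  18. -21.  -0. -52.   1.]
```

View pics/f2.png

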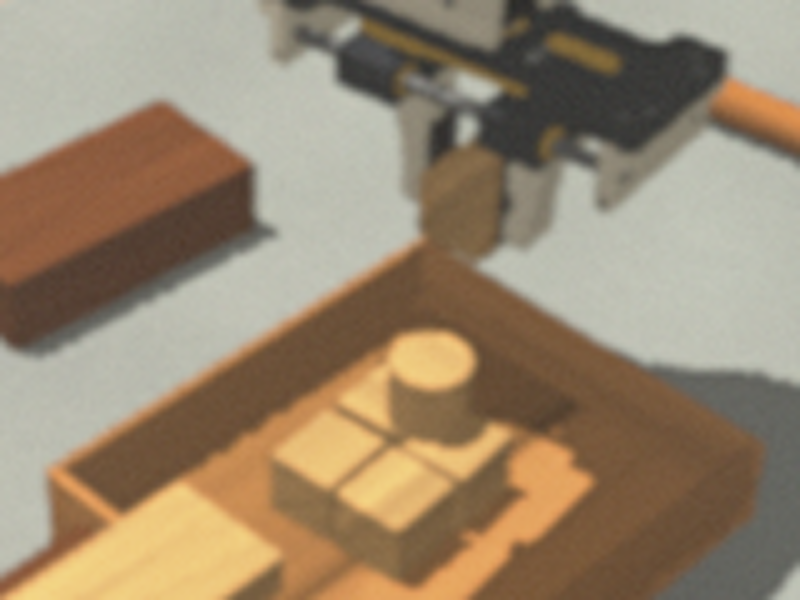

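Offcut5 is held clear at crop (460,205) and the heap below is undisturbed. Lowering it to the floor.

Request:
{"method": "jog_arm", "body": {
  "commands": [
    {"x": -0.1, "y": 0, "z": 2.5, "roll": 0},
    {"x": 0, "y": 0, "z": 2.5, "roll": 0},
    {"x": 0, "y": 0, "z": 2, "roll": 0},
    {"x": 0, "y": 0, "z": 1, "roll": 0},
    {"x": 0, "y": 0, "z": 0.5, "roll": 0},
    {"x": 0, "y": 0, "z": 0.3, "roll": 0},
    {"x": 0, "y": 0, "z": 0.2, "roll": 0},
    {"x": 0, "y": 0, "z": 0, "roll": 0}
  ]
}}

```text
clock: 11.55
tool_pos: [0.5405, -0.2094, -0.0175]
orientation: [-179.9, -0.0, -91.1]
force: [-0.3, 1.0, -0.4]
opening: 0.0363
```

```bash
python3 -c "
from h import *
togo(.5398,-.2103,-.021)
s=snap('side'); big(s,250,180,410,300,'f3.png',5)"
```

```text
tool [ 0.5405 -0.2094 -0.0175] rpy [-179.95   -0.    -91.14] shift cm [0.1  0.07 0.35] F [-0.3  1.  -0.4] op 0.0363 t 11.55 J [ -2.  24. -25.   0. -40.   1.]
```

View pics/f3.png

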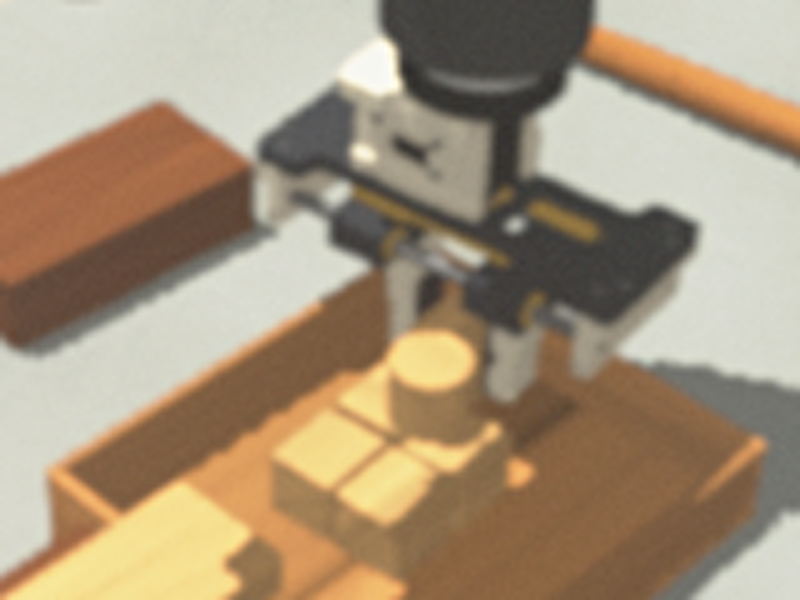

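Request:
{"method": "jog_arm", "body": {
  "commands": [
    {"x": 0, "y": 0, "z": 0.2, "roll": 0},
    {"x": 0, "y": 0, "z": 0.1, "roll": 0},
    {"x": 0, "y": 0, "z": 0.1, "roll": 0},
    {"x": 0, "y": 0, "z": 0, "roll": 0}
  ]
}}

```text
clock: 12.0
tool_pos: [0.5401, -0.2094, -0.0219]
orientation: [-180.0, -0.0, -91.1]
force: [-0.8, -0.3, 1.3]
opening: 0.0364
```

Request:
{"method": "jog_arm", "body": {
  "commands": [
    {"x": 0, "y": 0, "z": 0, "roll": 0},
    {"x": 0, "y": 0, "z": 0, "roll": 0},
    {"x": 0, "y": 0, "z": 0, "roll": 0},
    {"x": 0, "y": 0, "z": -1.5, "roll": 0},
    {"x": 0, "y": 0, "z": -3, "roll": 0},
    {"x": 0, "y": 0, "z": -4, "roll": 0},
    {"x": 0, "y": 0, "z": -4, "roll": 0},
    {"x": 0, "y": 0, "z": -1, "roll": 0},
    {"x": 0, "y": -4, "z": 0, "roll": 0},
    {"x": 0, "y": -4, "z": 0, "roll": 0},
    {"x": 0, "y": -4, "z": 0, "roll": 0},
    {"x": 0, "y": 0, "z": 0, "roll": 0}
  ],
  "gripper": 5.2
}}

```text
clock: 13.2
tool_pos: [0.6636, -0.2117, 0.111]
orientation: [180.0, -0.0, -91.1]
force: [-0.9, 0.8, -1.2]
opening: 0.0519
```

```bash
python3 -c "
from h import *
togo(.518,-.149,.012)
s=snap('side'); big(s,250,200,410,320,'f4.png',5)
s=snap('top'); big(s,255,195,390,325,'f5.png',4)"
```

```text
tool [ 0.6636 -0.2117  0.111 ] rpy [ 1.7997e+02 -3.0000e-02 -9.1100e+01] shift cm [-5.99 14.67  9.9 ] F [-0.9  0.8 -1.2] op 0.0519 t 13.2 J [ -2.  26.  -2.   0. -62.   1.]
```

View pics/f4.png

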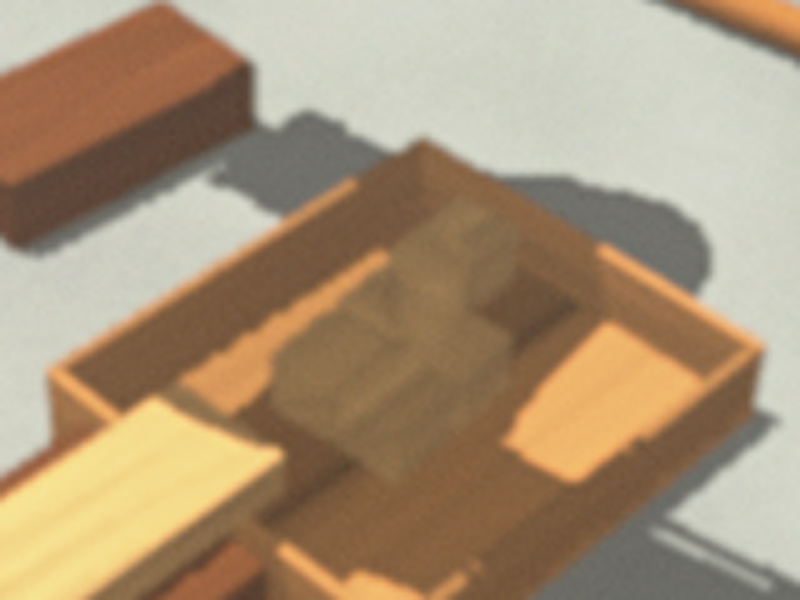

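View pics/f5.png

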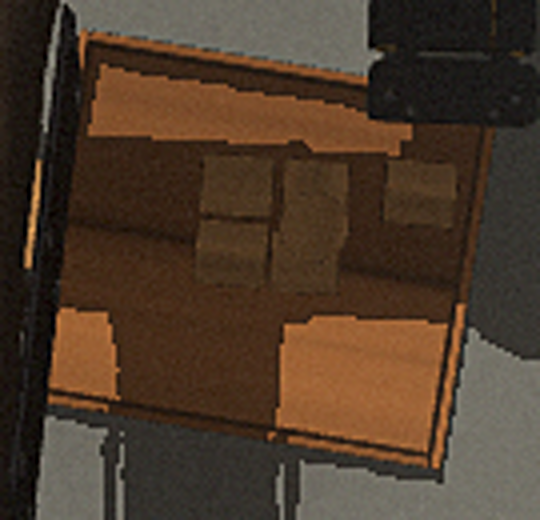

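Offcut5 lies flat at top crop (420,193), and the dowel is still at (314,228). Now the dowel.

Request:
{"method": "jog_arm", "body": {
  "commands": [
    {"x": -1.5, "y": 3.7, "z": 0, "roll": 0},
    {"x": -1.5, "y": 3.7, "z": 0, "roll": 0},
    {"x": -1.5, "y": 3.7, "z": 0, "roll": 0},
    {"x": -1.5, "y": 3.6, "z": 0, "roll": 0},
    {"x": 0, "y": 0, "z": 2, "roll": 0},
    {"x": 0, "y": 0, "z": 2, "roll": 0},
    {"x": 0, "y": 0, "z": 2, "roll": 0},
    {"x": 0, "y": 0, "z": 0, "roll": 0}
  ],
  "gripper": 6.5
}}

```text
clock: 14.1
tool_pos: [0.5112, -0.1489, 0.051]
orientation: [179.8, 0.0, -91.2]
force: [-0.6, 0.3, -0.2]
opening: 0.0645
```

```bash
python3 -c "
from h import *
togo(.518,-.149,.012)
s=snap('side'); big(s,250,200,410,320,'f6.png',5)"
```

```text
tool [ 0.5112 -0.1489  0.051 ] rpy [ 1.7976e+02  2.0000e-02 -9.1190e+01] shift cm [ 0.   -0.69  3.9 ] F [-0.6  0.3 -0.2] op 0.0645 t 14.1 J [  5.  15. -28.  -0. -47.  -6.]
```

View pics/f6.png

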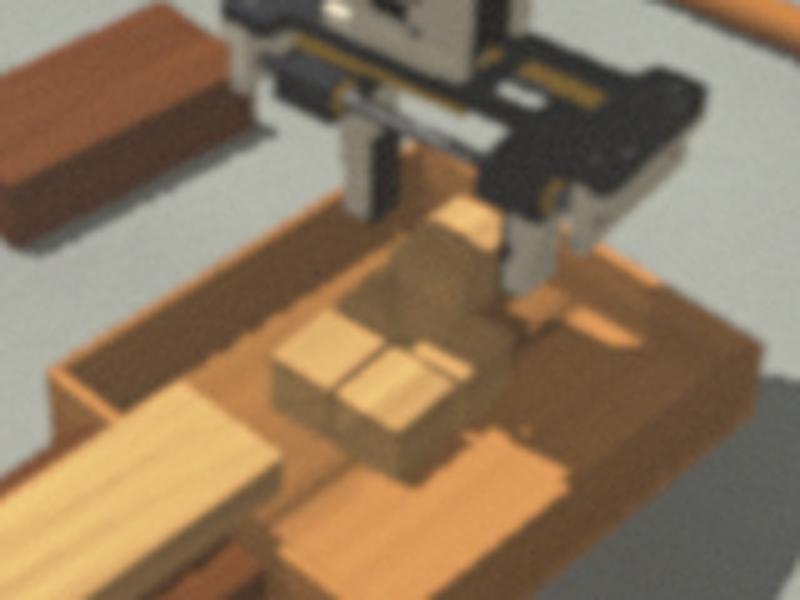

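Request:
{"method": "jog_arm", "body": {
  "commands": [
    {"x": 0, "y": -0.6, "z": 0, "roll": 0},
    {"x": 0, "y": 0, "z": 1, "roll": 0},
    {"x": 0, "y": 0, "z": 1.2, "roll": 0},
    {"x": 0, "y": 0, "z": 1, "roll": 0},
    {"x": 0, "y": 0, "z": 0.5, "roll": 0},
    {"x": 0, "y": 0, "z": 0.2, "roll": 0},
    {"x": 0, "y": 0, "z": 0, "roll": 0}
  ]
}}

```text
clock: 14.85
tool_pos: [0.5201, -0.149, 0.0135]
orientation: [180.0, -0.0, -91.1]
force: [0.4, 0.2, 0.4]
opening: 0.0648
```

Request:
{"method": "jog_arm", "body": {
  "commands": [
    {"x": 0, "y": 0, "z": 0, "roll": 0},
    {"x": 0, "y": 0, "z": 0, "roll": 0},
    {"x": 0, "y": 0, "z": 0, "roll": 0},
    {"x": 0, "y": 0, "z": 0, "roll": 0},
    {"x": 0, "y": 0, "z": 0, "roll": 0}
  ],
  "gripper": 2.5
}}

```text
clock: 15.35
tool_pos: [0.5204, -0.149, 0.0142]
orientation: [-180.0, 0.0, -91.1]
force: [0.0, 0.3, 1.4]
opening: 0.0369
```

Request:
{"method": "jog_arm", "body": {
  "commands": [
    {"x": 0, "y": 0, "z": -1, "roll": 0},
    {"x": 0, "y": 0, "z": -2, "roll": 0},
    {"x": 0, "y": 0, "z": -1, "roll": 0},
    {"x": 1.3, "y": 1.8, "z": 0, "roll": 0},
    {"x": 1.3, "y": 1.8, "z": 0, "roll": 0},
    {"x": 1.3, "y": 1.8, "z": 0, "roll": 0},
    {"x": 1.1, "y": 1.4, "z": 0, "roll": 0},
    {"x": 0, "y": 0, "z": 0, "roll": 0},
    {"x": 0, "y": 0, "z": 0, "roll": 0}
  ]
}}

```text
clock: 16.25
tool_pos: [0.4509, -0.1984, 0.0541]
orientation: [-180.0, -0.0, -91.2]
force: [0.4, 0.6, 0.6]
opening: 0.0371
```

```bash
python3 -c "
from h import *
togo(.4506,-.198,-.02)
s=snap('side'); big(s,250,200,410,320,'f7.png',5)"
```

```text
tool [ 0.4509 -0.1984  0.0541] rpy [-1.7998e+02 -1.0000e-02 -9.1220e+01] shift cm [-0.04  0.03  7.41] F [0.4 0.6 0.6] op 0.0371 t 16.25 J [ -1.  11. -32.   0. -46.  -0.]
```

View pics/f7.png

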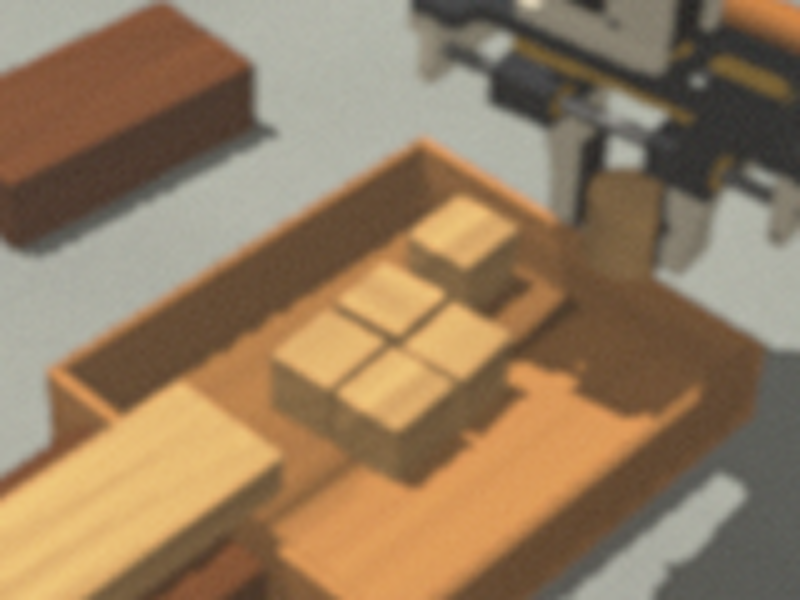

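The dowel is held upright at (620,225), and five blocks lie flat in one layer. Lowering the dowel.

Request:
{"method": "jog_arm", "body": {
  "commands": [
    {"x": 0, "y": 0, "z": 2, "roll": 0},
    {"x": 0, "y": 0, "z": 2, "roll": 0},
    {"x": 0, "y": 0, "z": 1.5, "roll": 0},
    {"x": 0, "y": 0, "z": 0.8, "roll": 0},
    {"x": 0, "y": 0, "z": 0.5, "roll": 0},
    {"x": 0, "y": 0, "z": 0.3, "roll": 0},
    {"x": 0, "y": 0, "z": 0.1, "roll": 0},
    {"x": 0, "y": 0, "z": 0.1, "roll": 0},
    {"x": 0, "y": 0, "z": 0, "roll": 0}
  ]
}}

```text
clock: 17.2
tool_pos: [0.4516, -0.1976, -0.0187]
orientation: [-180.0, -0.0, -91.1]
force: [0.4, -0.6, -0.2]
opening: 0.0375
```

Request:
{"method": "jog_arm", "body": {
  "commands": [
    {"x": 0, "y": 0, "z": 0.1, "roll": 0},
    {"x": 0, "y": 0, "z": 0.1, "roll": 0},
    {"x": 0, "y": 0, "z": 0, "roll": 0}
  ]
}}

```text
clock: 17.5
tool_pos: [0.4517, -0.1977, -0.0199]
orientation: [-180.0, -0.0, -91.1]
force: [-2.9, 2.4, 13.3]
opening: 0.0374
```

Request:
{"method": "jog_arm", "body": {
  "commands": [
    {"x": 0, "y": 0, "z": 0, "roll": 0},
    {"x": 0, "y": 0, "z": 0, "roll": 0},
    {"x": 0, "y": 0, "z": 0, "roll": 0},
    {"x": 0, "y": 0, "z": -1.5, "roll": 0},
    {"x": 0, "y": 0, "z": -3, "roll": 0},
    {"x": 0, "y": 0, "z": -4, "roll": 0},
    {"x": 0, "y": 0, "z": -4, "roll": 0},
    {"x": 0, "y": 0, "z": -4, "roll": 0},
    {"x": 0, "y": 0, "z": 0, "roll": 0}
  ],
  "gripper": 5.2
}}

```text
clock: 18.4
tool_pos: [0.4548, -0.1983, 0.1495]
orientation: [-179.5, -0.1, -91.1]
force: [0.4, 0.4, -0.6]
opening: 0.0522
```

The floor contact showed 13 N as the dowel seated, and it is released. Moving over the plank's tail with yaw about -97.5°, while checking the bin.

Request:
{"method": "jog_arm", "body": {
  "commands": [
    {"x": 0, "y": 0, "z": 0, "roll": 0.112},
    {"x": -4.1, "y": -0.4, "z": 0, "roll": 0},
    {"x": -4.1, "y": -0.4, "z": 0, "roll": 0},
    {"x": -4.1, "y": -0.4, "z": 0, "roll": 0},
    {"x": -4.1, "y": -0.4, "z": 0, "roll": 0},
    {"x": -4.1, "y": -0.4, "z": 0, "roll": 0},
    {"x": -4.1, "y": -0.4, "z": 0, "roll": 0},
    {"x": -4.1, "y": -0.4, "z": 0, "roll": 0},
    {"x": -4.1, "y": -0.4, "z": 0, "roll": 0},
    {"x": -4.1, "y": -0.4, "z": 0, "roll": 0},
    {"x": -4.1, "y": -0.4, "z": 0, "roll": 0},
    {"x": -4.1, "y": -0.4, "z": 0, "roll": 0}
  ],
  "gripper": 8
}}

```text
clock: 19.6
tool_pos: [0.5542, 0.2453, 0.1432]
orientation: [180.0, -0.0, -97.6]
force: [0.6, -0.1, 0.5]
opening: 0.08
```

```bash
python3 -c "
from h import *
togo(.5548,.2496,.033)
s=snap('side','g1.png')
s=snap('top'); big(s,115,195,390,325,'g2.png',2)"
```

```text
tool [0.5542 0.2453 0.1432] rpy [ 1.7997e+02 -3.0000e-02 -9.7560e+01] shift cm [-4.400e-01 -1.000e-02  1.102e+01] F [ 0.6 -0.1  0.5] op 0.08 t 19.6 J [ 42.  16. -12.  -0. -62. -50.]
```

View pics/g1.png

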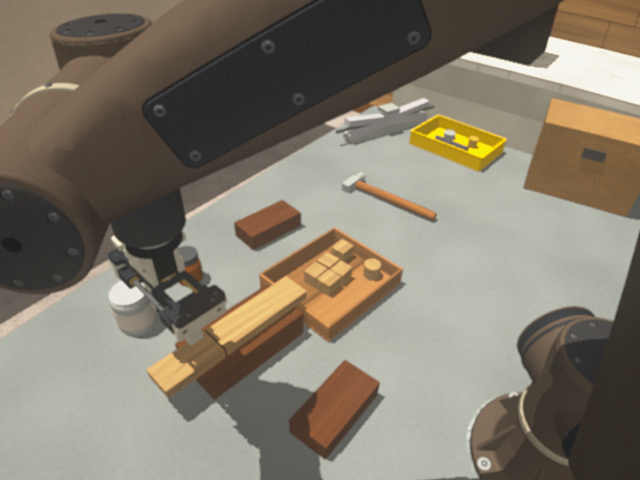

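View pics/g2.png

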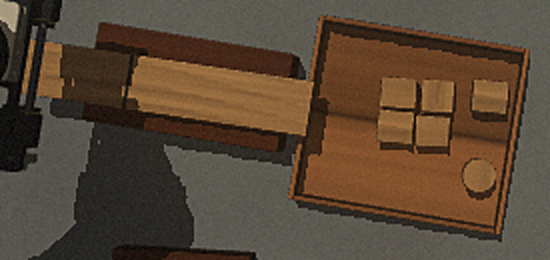

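All six offcuts are in one layer (top crop: four at (415,115), offcut5 at (490,97), dowel at (478,176)), and the plank is unmoved. Descending to just above the plank to check the straddle.

Request:
{"method": "jog_arm", "body": {
  "commands": [
    {"x": -0.4, "y": 0, "z": 3, "roll": 0},
    {"x": 0, "y": 0, "z": 3, "roll": 0},
    {"x": 0, "y": 0, "z": 2, "roll": 0},
    {"x": 0, "y": 0, "z": 0.9, "roll": 0},
    {"x": 0, "y": 0, "z": 0, "roll": 0},
    {"x": 0, "y": 0, "z": 0, "roll": 0}
  ]
}}

```text
clock: 20.3
tool_pos: [0.5554, 0.2478, 0.0557]
orientation: [-180.0, 0.0, -97.6]
force: [-0.4, -0.1, 0.5]
opening: 0.08
```

```bash
python3 -c "
from h import *
togo(.5548,.2496,.033)
s=snap('side');big(s,100,270,260,390,'g3.png',5)"
```

```text
tool [0.5554 0.2478 0.0557] rpy [-1.7996e+02  2.0000e-02 -9.7560e+01] shift cm [-0.17  0.08  2.27] F [-0.4 -0.1  0.5] op 0.08 t 20.3 J [ 42.  21. -18.   0. -51. -50.]
```

View pics/g3.png

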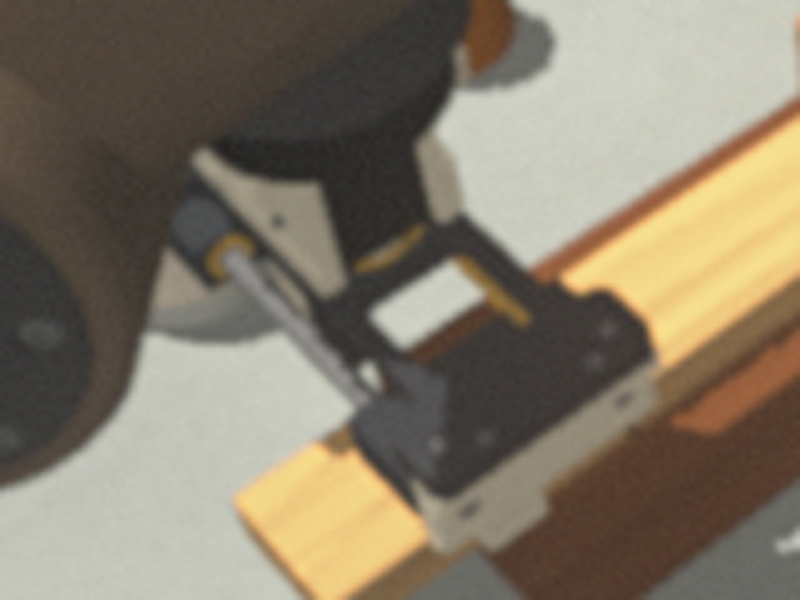

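Request:
{"method": "jog_arm", "body": {
  "commands": [
    {"x": 0, "y": 0.1, "z": 0.5, "roll": 0},
    {"x": 0, "y": 0, "z": 0.5, "roll": 0},
    {"x": 0, "y": 0, "z": 0.4, "roll": 0},
    {"x": 0, "y": 0, "z": 0, "roll": 0}
  ]
}}

```text
clock: 20.75
tool_pos: [0.5534, 0.2475, 0.0403]
orientation: [180.0, -0.0, -97.6]
force: [0.3, -1.3, -0.2]
opening: 0.0799
```

Request:
{"method": "jog_arm", "body": {
  "commands": [
    {"x": 0, "y": 0, "z": 0.4, "roll": 0},
    {"x": 0, "y": 0, "z": 0.3, "roll": 0},
    {"x": 0, "y": 0, "z": 0, "roll": 0}
  ]
}}

```text
clock: 21.05
tool_pos: [0.5536, 0.2476, 0.0334]
orientation: [180.0, -0.0, -97.6]
force: [0.6, -0.9, 0.6]
opening: 0.0799
```

```bash
python3 -c "
from h import *
togo(.5548,.2496,.033)
s=snap('side');big(s,100,270,260,390,'g4.png',5)"
```

```text
tool [0.5536 0.2476 0.0334] rpy [ 1.7997e+02 -3.0000e-02 -9.7570e+01] shift cm [-0.22 -0.1   0.04] F [ 0.6 -0.9  0.6] op 0.0799 t 21.05 J [ 43.  22. -19.  -0. -48. -50.]
```

View pics/g4.png

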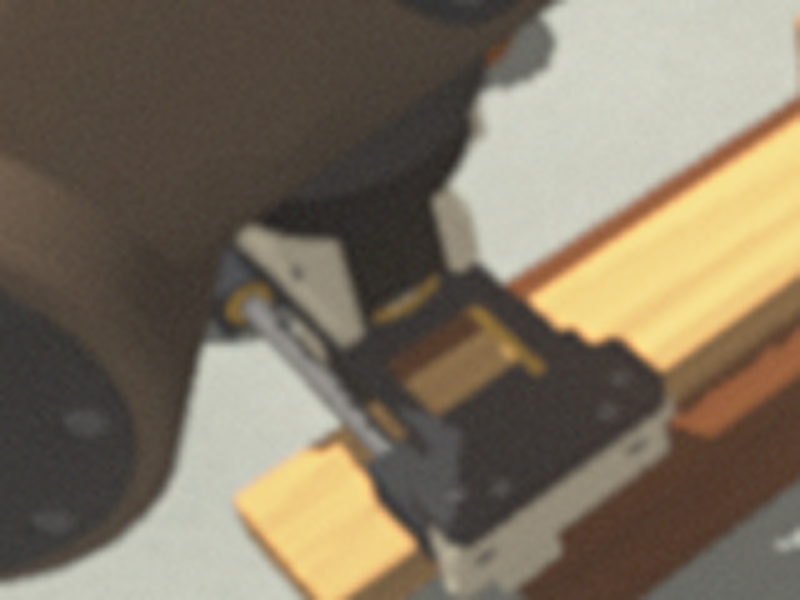

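The fingers straddle the plank, the tail at crop (320,520) has not moved, and there's no contact force. Gripping.

Request:
{"method": "jog_arm", "body": {
  "commands": [
    {"x": 0, "y": 0, "z": 0, "roll": 0},
    {"x": 0, "y": 0, "z": 0, "roll": 0},
    {"x": 0, "y": 0, "z": 0, "roll": 0},
    {"x": 0, "y": 0, "z": 0, "roll": 0},
    {"x": 0, "y": 0, "z": 0, "roll": 0}
  ],
  "gripper": 5
}}

```text
clock: 21.6
tool_pos: [0.554, 0.2478, 0.0341]
orientation: [-180.0, 0.0, -97.6]
force: [0.5, -1.1, 0.2]
opening: 0.0597
```

```bash
python3 -c "
from h import *
togo(.5548,.2496,.033);print(ctrl.get_obs()['moment'])
s=snap('side');big(s,100,250,300,400,'g5.png',4)
s=snap('top');big(s,115,195,315,315,'g6.png',4)"
```

```text
tool [0.554  0.2478 0.0341] rpy [-1.7998e+02  1.0000e-02 -9.7560e+01] shift cm [-0.18 -0.05  0.11] F [ 0.5 -1.1  0.2] op 0.0597 t 21.6 J [ 43.  22. -19.   0. -48. -50.]
[ 0.09485652 -0.15436273  0.0753356 ]
```

View pics/g5.png

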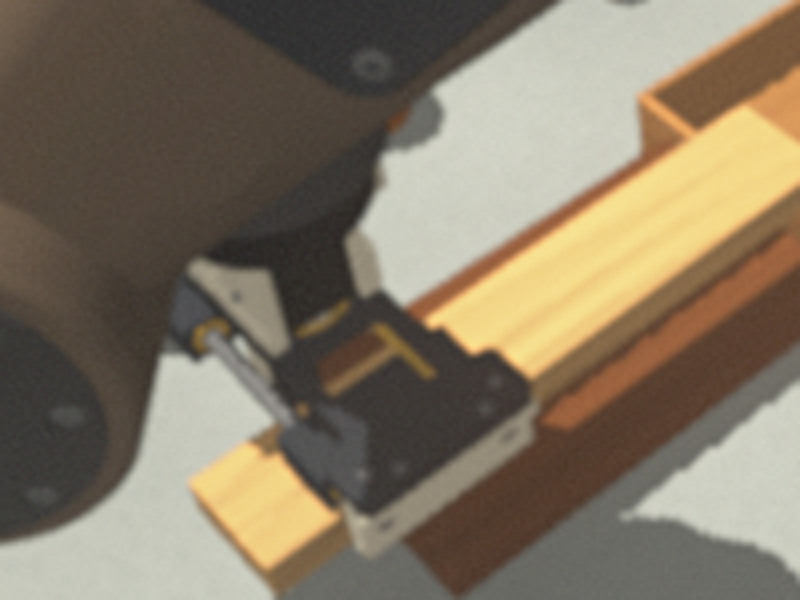

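View pics/g6.png

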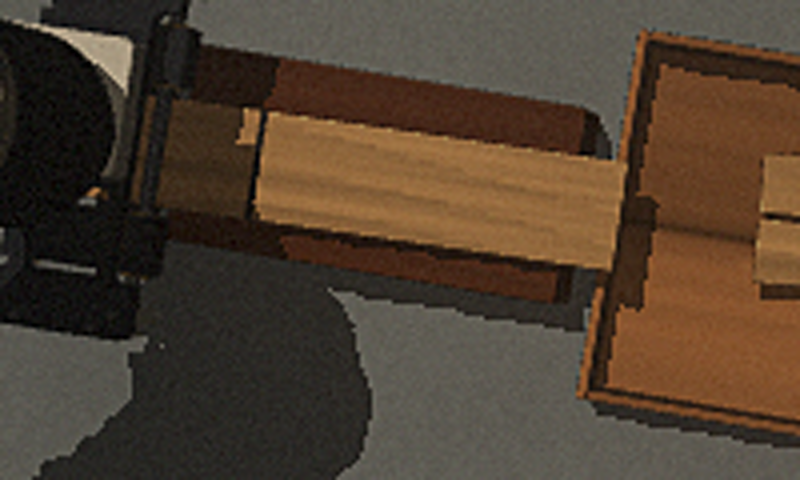

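The plank is gripped (59.7 mm) and in place, with the line at top crop (257,163). A slight downward preload, then a slow slide.

Request:
{"method": "jog_arm", "body": {
  "commands": [
    {"x": 0, "y": 0, "z": 0.05, "roll": 0},
    {"x": 0, "y": 0, "z": 0.05, "roll": 0},
    {"x": 0.3, "y": 0, "z": 0, "roll": 0},
    {"x": 0.7, "y": 0, "z": 0, "roll": 0},
    {"x": 1, "y": 0, "z": 0, "roll": 0},
    {"x": 1, "y": 0, "z": 0, "roll": 0},
    {"x": 0.7, "y": 0, "z": 0, "roll": 0},
    {"x": 0.3, "y": 0, "z": 0, "roll": 0},
    {"x": 0, "y": 0, "z": 0, "roll": 0}
  ]
}}

```text
clock: 22.6
tool_pos: [0.5497, 0.2086, 0.0342]
orientation: [-179.9, 0.1, -97.6]
force: [0.3, 1.5, 5.8]
opening: 0.0594
```

```bash
python3 -c "
from h import *
togo(.5548,.2496,.033);print(ctrl.get_obs()['moment'])
s=snap('side');big(s,100,220,340,400,'g7.png',3)
s=snap('top');big(s,115,195,315,315,'g8.png',4)"
```

```text
tool [0.5497 0.2086 0.0342] rpy [-1.7987e+02  1.1000e-01 -9.7570e+01] shift cm [-4.13  0.04  0.12] F [0.3 1.5 5.8] op 0.0594 t 22.6 J [ 40.  21. -22.   0. -47. -47.]
[ 0.5890557  -0.18357971 -0.06727298]
```

View pics/g8.png

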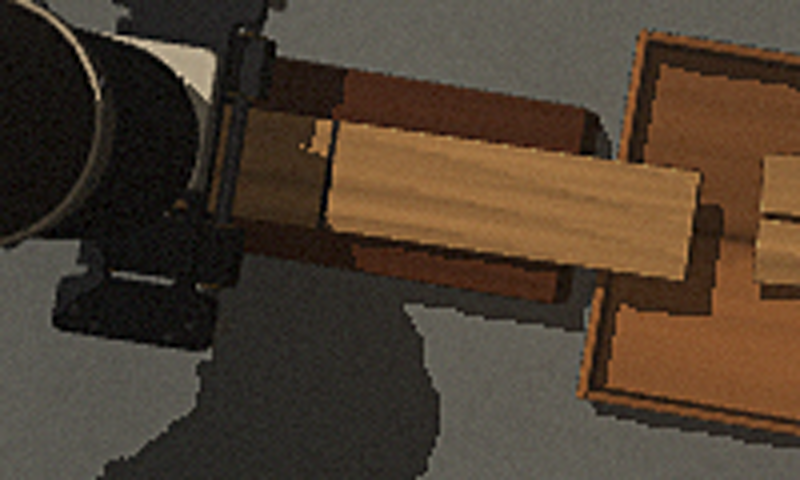

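View pics/g7.png

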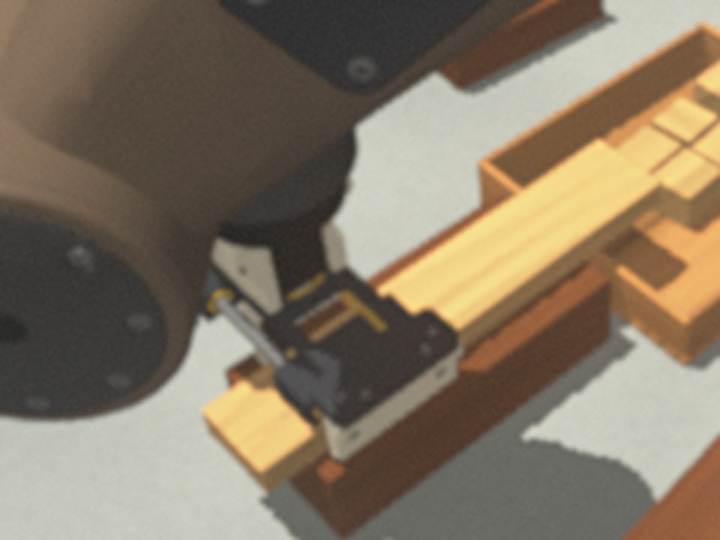

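The plank follows the fingers, level, with a light 6 N press. Continuing by 11.5 cm, then measuring.

Request:
{"method": "jog_arm", "body": {
  "commands": [
    {"x": 0.4, "y": 0, "z": 0, "roll": 0},
    {"x": 0.8, "y": 0, "z": 0, "roll": 0},
    {"x": 1, "y": 0, "z": 0, "roll": 0},
    {"x": 1, "y": 0, "z": 0, "roll": 0},
    {"x": 1, "y": 0, "z": 0, "roll": 0},
    {"x": 1, "y": 0, "z": 0, "roll": 0},
    {"x": 0.6, "y": 0, "z": 0, "roll": 0},
    {"x": 0.2, "y": 0, "z": 0, "roll": 0},
    {"x": 0, "y": 0, "z": 0, "roll": 0}
  ]
}}

```text
clock: 23.6
tool_pos: [0.5419, 0.1492, 0.0341]
orientation: [-179.9, 0.1, -97.6]
force: [0.5, 2.6, 6.7]
opening: 0.0599
```

Request:
{"method": "jog_arm", "body": {
  "commands": [
    {"x": 0.4, "y": 0, "z": 0, "roll": 0},
    {"x": 0.8, "y": 0, "z": 0, "roll": 0},
    {"x": 1, "y": 0, "z": 0, "roll": 0},
    {"x": 1, "y": 0, "z": 0, "roll": 0},
    {"x": 0.8, "y": 0, "z": 0, "roll": 0},
    {"x": 0.5, "y": 0, "z": 0, "roll": 0},
    {"x": 0.2, "y": 0, "z": 0, "roll": 0},
    {"x": 0, "y": 0, "z": 0, "roll": 0},
    {"x": 0, "y": 0, "z": 0, "roll": 0}
  ]
}}

```text
clock: 24.5
tool_pos: [0.5359, 0.1027, 0.0341]
orientation: [-179.8, 0.1, -97.6]
force: [1.1, 2.9, 6.3]
opening: 0.06
```

```bash
python3 -c "
from h import *
import pickle
togo(.5548,.2496,.033);print(ctrl.get_obs()['moment'])
s=snap('side');big(s,100,220,340,400,'h1.png',3)
s=snap('top');big(s,175,195,375,315,'h2.png',4);pickle.dump(s,open('toph.pkl','wb'))"
```

```text
tool [0.5359 0.1027 0.0341] rpy [-1.7985e+02  9.0000e-02 -9.7550e+01] shift cm [-14.81   0.06   0.14] F [1.1 2.9 6.3] op 0.06 t 24.5 J [ 31.  17. -27.   0. -45. -39.]
[ 0.86891421 -0.13568693 -0.18654812]
```

View pics/h1.png

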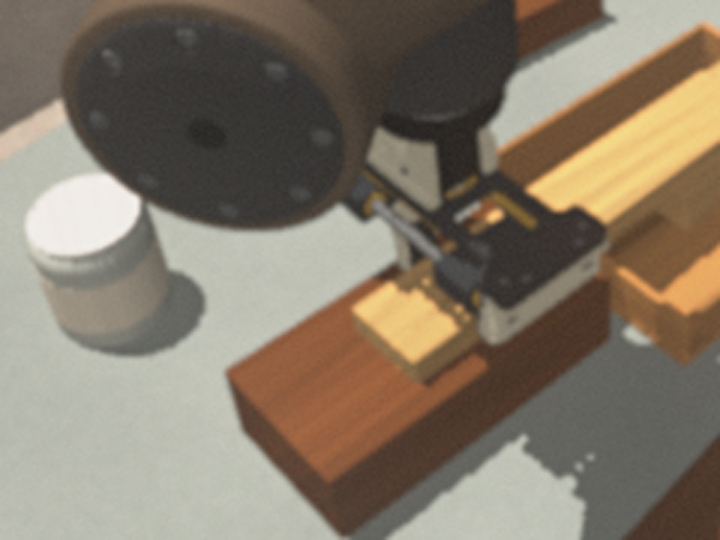

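View pics/h2.png

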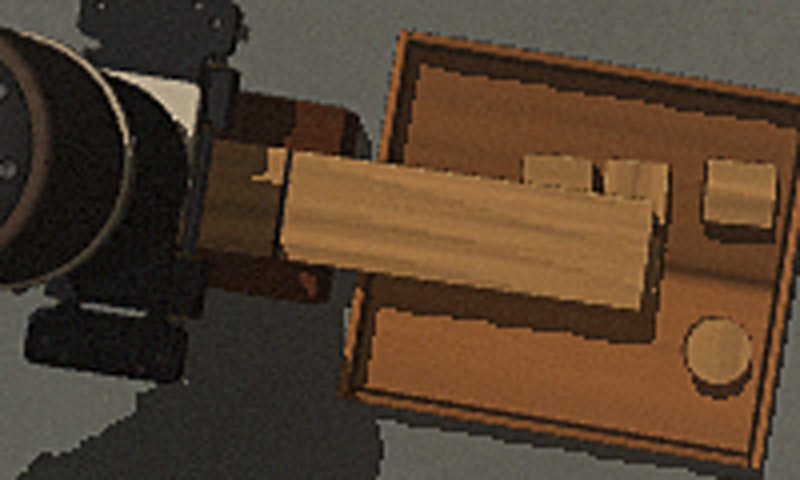

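```bash
cat > m2.py <<'E'
import sys
from h import *
import pickle
s=pickle.load(open('toph.pkl','rb'))
c=lambda p:(np.array(p,float)+.5)/4-.5+[175,195]
def go(line,front):
    e=unproj(s,c([(348,108),(317,300)]),.062).mean(0)[:2]
    # block yaw mean from block+bin
    a=np.radians(-98.0); ex=np.array([np.cos(a),np.sin(a)]); ey=np.array([-ex[1],ex[0]])
    l=unproj(s,c(line),.084)[:,:2]; f=unproj(s,c(front),.084)[:,:2]
    print('edge',e,'line x,y',((l-e)@ex).round(4),((l-e)@ey).round(4),'mean',((l.mean(0)-e)@np.c_[ex,ey]).round(4))
    print('front x',((f-e)@ex).round(4),'minus 200:',((f.mean(0)-e)@ex-.2).round(4))
    v=f.mean(0)-l.mean(0); print('yaw',np.degrees(np.arctan2(v[1],v[0])),'len',np.linalg.norm(v))
go(*eval(sys.argv[1]))
E
python3 m2.py "[(290,151),(278,258)],[(657,201),(640,310)]"
```

```text
edge [0.52833832 0.01592822] line x,y [-0.0245 -0.0213] [ 0.0243 -0.0337] mean [-0.0229 -0.0047]
front x [0.1758 0.176 ] minus 200: -0.0241
yaw -96.81252456515446 len 0.19885907185065094
```

Remaining travel is about 23 mm (line gives 22.9, front end 24.1, travelled distance 22.9). Moving 2.3 cm.

Request:
{"method": "jog_arm", "body": {
  "commands": [
    {"x": 0.3, "y": 0, "z": 0, "roll": 0},
    {"x": 0.6, "y": 0, "z": 0, "roll": 0},
    {"x": 0.6, "y": 0, "z": 0, "roll": 0},
    {"x": 0.5, "y": 0, "z": 0, "roll": 0},
    {"x": 0.3, "y": 0, "z": 0, "roll": 0},
    {"x": 0, "y": 0, "z": 0, "roll": 0},
    {"x": 0, "y": 0, "z": 0, "roll": 0},
    {"x": 0, "y": 0, "z": 0, "roll": 0},
    {"x": 0, "y": 0, "z": 0, "roll": 0}
  ]
}}

```text
clock: 25.5
tool_pos: [0.533, 0.0799, 0.0341]
orientation: [-179.8, 0.1, -97.5]
force: [0.5, 1.6, 7.5]
opening: 0.0595
```

```bash
python3 -c "
from h import *
import pickle
togo(.5548,.2496,.033);print(ctrl.get_obs()['moment'])
s=snap('side');big(s,180,200,420,380,'i1.png',3)
s=snap('top');big(s,175,195,375,315,'i2.png',4);pickle.dump(s,open('toph.pkl','wb'))"
```

```text
tool [0.533  0.0799 0.0341] rpy [-1.7984e+02  9.0000e-02 -9.7540e+01] shift cm [-17.11   0.06   0.14] F [0.5 1.6 7.5] op 0.0595 t 25.5 J [ 29.  17. -28.   0. -45. -37.]
[ 0.8345683  -0.27722927 -0.137698  ]
```

View pics/i1.png

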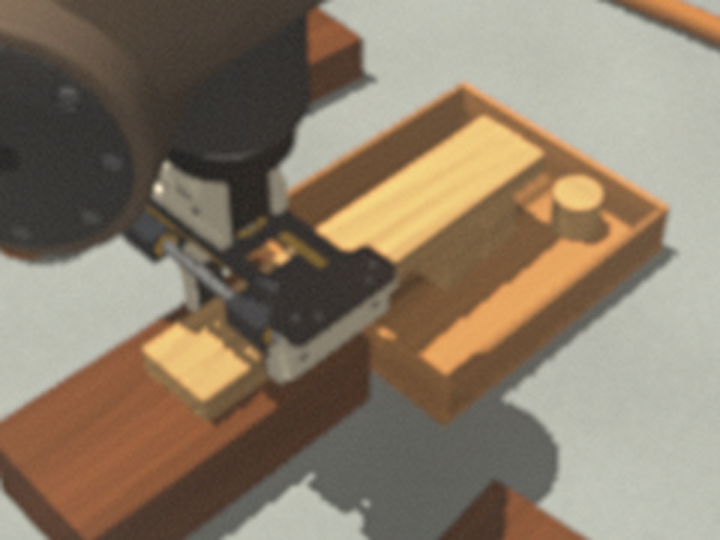

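View pics/i2.png

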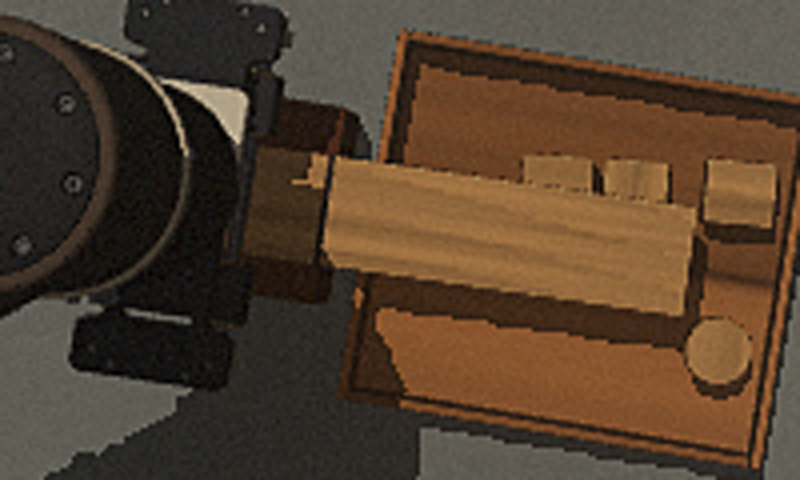

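```bash
python3 m2.py "[(331,157),(320,266)],[(697,207),(682,315)]"
python3 -c "
from h import *
import pickle
s=pickle.load(open('side.pkl','rb'))
c=lambda p:(np.array(p,float)+.5)/3-.5+[180,200]
w=unproj(s,c([(143,350),(206,403),(487,116),(545,155)]),.084)[:,:2]
a=np.radians(-98.);ex=np.array([np.cos(a),np.sin(a)]);print((w-[.5283,.0159])@ex, (w-[.5283,.0159])@[-ex[1],ex[0]])
# block outer upper edge near corner seen from side (370,340)
b=unproj(s,c([(371,338)]),.062)[:,:2];print((b-[.5283,.0159])@ex)
"
```

```text
edge [0.52833832 0.01592822] line x,y [-0.002   0.0018] [ 0.0247 -0.0344] mean [-0.0001 -0.0049]
front x [0.1976 0.1987] minus 200: -0.0018
yaw -96.59241403590141 len 0.19832688845761967
[-0.12288142 -0.12134583  0.19828433  0.19526876] [ 0.0213186  -0.03798173  0.02646124 -0.03266148]
[-0.00216608]
```

The line is within 0 to 2 mm of the edge by four estimates. The plank is 5 mm sideways and 1.4° off straight, the fingers hold it (59.5 mm) pressing 7.5 N down, and the pose is still. Handing in.

```bash
python3 -c "
from h import *
ctrl.close_job(); togo(.533,.08,.034)"
```

```text
the job is handed in; nothing more can be done
the job is handed in; nothing more can be done
```

The job is handed in: the six offcuts lie in one layer in the bin, and the plank is out with its pencil line over the block's edge, gripped and pressed down. No verdict was reported.

**What I did:**
- I lifted offcut5 and the dowel off the heap and set each on free bin floor.
- I then gripped the plank's tail from the sides and slid it about 170 mm straight out along the block.

**Last checks:**

| Check | Result |
|---|---|
| Pencil line to block edge | -0.1 mm from the line itself, -1.8 mm from the front end, about -2 to -3 mm from the side camera (limit 8 mm) |
| Sideways | about 5 mm (limit 25 mm) |
| Straight | about 1.4° off (limit 6.9°) |
| Finger opening | 59.5 mm on the 60 mm plank |
| Press on the plank | about 7.5 N on the tool |
| Offcuts | all six flat in the pictures, none under or against the plank |
| Clock | 25.5 s of 61 s |

**What disagreed or failed:**
- **TCP height:** the real fingertips stood about 35 mm higher than the reported TCP, judging by the side camera. My first grasp of offcut5 therefore closed above it and moved nothing. I measured the offset, corrected for it and later grasps held.
- **Hidden line:** the gripper hid the line from the side camera at the end, so the side check used the plank's ends instead.
- **Not measured directly:** the contact force between plank and block, and the plank's level. I judged both from the press force and the pictures.

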